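# Feed the leftover turning blanks through the flap and hang up the push shoe

### The job

Clear the leftover turning blanks off the bench: lay each one on the offcut box's deck and push it right through the hinged flap, so that it ends up inside the box and the flap falls shut behind it (the wooden push shoe is there to reach under the flap). When all the blanks are in and the flap is shut, hang the push shoe by its handle on the two prongs of the hook stand, and do not disturb the goblet, the bowl and the oil bottle standing about.

Things in the scene. Friction and masses are not known exactly. Their poses are not given: they have to be found in the camera images.
- offcut_box: Offcut box, fixed. Origin on the bench under the middle of the gate; +x leads through the gate into the box, z up. A plywood deck, 130 mm wide, level at z = 160 mm, runs from x = -220 to +25 mm; a slick steel slide then falls steeply to the far end, x = 304 mm. Inside y = -89 to 89 mm. Clear plastic walls and roof (top at z = 230 mm): the only way in is the gate.
- gate_sill (a point): Point on top of the deck in the middle of the gate (x = 0, y = 0, z = 160 mm of the offcut box); axes as the box's. Gate opening 110 mm wide, 62 mm high above the deck, between red posts 20 mm thick in x, 40 mm wide and 230 mm high above the bench.
- flap (a joint): Dark steel flap that fills the gate, 104 mm wide, 58 mm high, 3 mm thick, about 60 g, hinged along its top edge 62 mm above the deck. 0 rad = hanging shut; it grows as the lower edge swings into the box (+x), up to 1.5. It cannot swing outwards, yields to a push of about 1 N, and falls shut by its own weight.
- shoe_handle (a point): Centre of the handle bar of the push shoe (loose, brown wood, about 280 g, standing on its sole), 78 mm above the sole's underside. x points to the nose, z up. Bar along x, 104 long, 18 wide, 20 mm high, on two uprights 12 long, 18 wide at x = -46 and +46 mm; under it an opening 80 long, 46 mm high, through in y. The weight is centred below this point within 5 mm.
- shoe_nose (a point): Foot of the push shoe's flat upright nose, on the sole's underside: 106.5 mm ahead of and 78 mm below the handle point, same axes. The sole is 165 mm long (back from here), 60 wide and 22 mm thick.
- hook_stand: Hook stand, fixed. Origin on the bench at the middle of its 120 mm square, 14 mm thick base; a post 16 mm thick rises there to z = 192 mm. Two level, parallel round steel prongs, 10 mm thick, side by side with their axes at y = -15 and +15 mm and z = 170 mm, run from the post along the stand's -x and end at x = -132 mm in tips bent up to z = 195 mm.
- hook_prong (a point): Point midway between the two prongs, at the height of their axes (170 mm above the bench), 65 mm from the post's axis; axes as the stand's (tips to -x, post to +x). A handle bar lying on the prongs has its centre 15 mm above this point.
- blank0_center (a point): Turning blank, loose, light wood, about 90 g, lying flat; may be absent. This point is its centre, 18 mm above its underside. 90 mm long (x), with two square ends, each 26 mm long and 36 by 36 mm, and between them a waist 38 mm long and 28 by 28 mm. Alike from both ends.
- blank1_center (a point): Turning blank, loose, light wood, about 90 g, lying flat; may be absent. This point is its centre, 18 mm above its underside. 90 mm long (x), with two square ends, each 26 mm long and 36 by 36 mm, and between them a waist 38 mm long and 28 by 28 mm. Alike from both ends.
- blank2_center (a point): Turning blank, loose, light wood, about 90 g, lying flat; may be absent. This point is its centre, 18 mm above its underside. 90 mm long (x), with two square ends, each 26 mm long and 36 by 36 mm, and between them a waist 38 mm long and 28 by 28 mm. Alike from both ends.
- blank3_center (a point): Turning blank, loose, light wood, about 90 g, lying flat; may be absent. This point is its centre, 18 mm above its underside. 90 mm long (x), with two square ends, each 26 mm long and 36 by 36 mm, and between them a waist 38 mm long and 28 by 28 mm. Alike from both ends.
- goblet: Bystander: dark turned goblet, 130 mm high, 68 mm across. Origin at the centre of its underside. Leave it alone.
- bowl: Bystander: turned wooden bowl, 120 mm across, 50 mm high. Origin at the centre of its underside. Leave it alone.
- oil: Bystander: amber oil bottle, 150 mm high, 60 mm across. Origin at the centre of its underside. Leave it alone.

How it is judged:
By the outcome, as a careful person would: the job done as asked, in the order asked, and still so for the second after the job is handed in, with the robot touching nothing.
Of blank0, blank1, blank2, blank3 only 2 to 3 are there at a start; the rules pass over those that are not, and their reading is None.
At some moment in a run one of blank0, blank1, blank2, blank3 may be knocked a few centimetres aside while the robot is not near it.
It also fails if it takes over 210 s, if anything falls off the work surface, if the arm or the gripper's body presses on something with over 40 N, if the wrist force passes 120 N, or if a joint passes its speed limit or range.

### The arm

A 7-joint arm with a two-finger parallel gripper is mounted at the origin on the work surface. World frame = base frame: x ahead of the robot, y to its left, z up, the work surface at z = 0. Lengths are in m, angles in rad, forces in N, time in s.
With the tool pointing down it reaches from about 0.425 to 0.875 m from the base axis. Payload 4.7 kg.
Tool frame: the origin (TCP) lies at the very end of the fingers, on their centre line; the grasp point (between the pads) lies robot.grip_point_offset behind it (robot.grip_point_offset is the distance from the TCP to the grasp point, in m); z points along the fingers, y is the line along which they close (so a half turn about z gives the same grasp; the last joint's range is limited). The gripper opens to 85 mm and grips with 20 to 120 N. Pads are 22 mm wide; open, the fingers measure 114 mm over their backs; the gripper's body (76 mm by 85 mm) begins 54 mm behind the grasp point. The pads swing forward as they close: fully open they stand 13 mm farther back than shut.
Start: joints at [-1.114, 0.321, -0.07, 1.45, 0.023, 1.371, -0.057], TCP at [0.279, 0.587, 0.231] pointing down, gripper open.
Joint ranges: [-2.86, 2.86], [-0.3, 2.09], [-1.38, 1.24], [0.06, 2.45], [-1.56, 4.7], [0.09, 2.05], [-2.69, 2.69]. Speed limits (rad/s): [2.57, 2.57, 3.14, 3.14, 3.14, 3.14, 3.14].

### API

Orientations are given as a unit quaternion [x, y, z, w].
In Python, from rig import robot, snapshot, camera_model gives the robot as it stands.
- The arm moves only by the tool apply_moves, never from a script. Its argument "increments" is a list of rows, each an object with "slide": the shift along the tool's x, y, z as a fraction of full scale, a list of three; "rot": the turn, a rotation vector about the tool's x, y, z as a fraction of full scale, a list of three. In form: [{"slide": [dx, dy, dz], "rot": [ax, ay, az]}, ...]. A call has 1 to 5 rows; each row is the pose to reach, as a shift and turn from the pose commanded when the call began, along the tool's axes at that moment; what a row does not reach only later rows make up. Full scale, the value 1, is 0.4 m for a shift and 30 degrees for a turn. A row lasts 1/12 s, in which the tool goes at most 41.7 mm and 7.16 degrees, less where a joint would pass 70% of its speed; a pose out of reach is approached as far as the arm can. A call with a number of a shift or a turn outside -1 to 1 is refused whole. A call with a gripper value outside its range is refused whole. "claw" is the opening, from 0 (shut) to 1 (fully open), set as the call begins (left out, the last holds). The fingers move at their own pace and stop on an object; "force" is the grip in N (left out, the last holds). Time passes only in rows, so rows that repeat a pose let the fingers close. It gives the time, the measured TCP pose, the force, the opening and the grip force at its end, in the units of the state.
- robot.state(): the state, without advancing time (a new reading comes with each control period).
- snapshot(name): name is "side" or "top" or "wrist"; returns the picture (400x640x3 uint8, red, green, blue); there is no depth.
- camera_model(name): a dict with "intrinsics" (3x3 intrinsics, pixels), "dist_coeffs" ([k1, k2, p1, p2, k3] as OpenCV has them; the pictures are not rectified), "rvec" (rotation vector, rad) and "tvec" (3), from world to camera coordinates, as OpenCV has them; the wrist camera has in their place "hand_eye" (4x4, takes a point from camera to tool coordinates, whose origin is the TCP and whose axes are the flange's). Camera axes: x right, y down, z forward; pixel columns grow to the right and rows downward; lengths in m; the calibration is good to about 2 mm. A picture is of the moment at which its call begins: read the wrist's pose just before it. camera_model takes no time and is no camera call.
- robot.sign_off(): hands the job in; it is judged then, once.
The state is a dict: "time": time; "q": joint angles; "dq": joint speeds; "joint_torque": joint torques, N m; "tool_pos": TCP position; "orientation": TCP orientation; "ft_force": force on the tool from outside, world axes, zero at the start; "wrist_torque": the same for the moment, N m; "opening": opening from 0.0 (shut) to 1.0 (fully open); "gripper_force": force on a finger pad.
Only numpy, scipy, OpenCV 4.12 (cv2) and the standard library are available. Lean on these libraries where they do the work, as an engineer would, in place of code of your own. Each camera call takes 0.05 s, during which the arm holds its last target. There are 200 camera calls.

## Working session

There is one attempt and no reset: what is moved stays moved. The work goes in short steps, Python scripts to look and compute and a tool call to move; the robot and the scene stay as the last step left them, time stands still between calls to the robot, and variables do not carry over. Pictures are saved under pics/ and viewed, at most 14 in all, crops included, and the job is handed in when it is done.

Besides the shell and the picture viewer there is one more tool, called after "Request:" as name([rows], argument=value, ...), one row to a line, values as JSON. apply_moves: Moves the arm, as the interface text tells. Its arguments: {"type":"object","properties":{"increments":{"type":"array"},"claw":{"type":"number"},"force":{"type":"number"}},"required":["increments"]}

```bash
ls; mkdir -p pics; python3 - <<'E'
from rig import robot,snapshot,camera_model
import cv2
print(robot.state(), robot.grip_point_offset)
for n in ["side","top","wrist"]:
    m=camera_model(n); print(n,m)
    cv2.imwrite(f"pics/{n}0.png",snapshot(n)[:,:,::-1])
E
```

```text
pics
{'time': 0.0, 'q': array([-1.11391755,  0.32184588, -0.07009421,  1.4516754 ,  0.02259898,
        1.37080915, -0.05689691]), 'dq': array([-7.93753674e-04,  9.00887741e-05,  3.60002104e-04,  1.77621045e-03,
       -2.02926164e-03, -1.33805424e-03, -4.37970151e-04]), 'joint_torque': array([ 2.87593139e-05, -4.93598127e+01, -3.81999006e-01, -3.14326143e+01,
        1.30938171e-02,  1.18135277e-02, -1.90913636e-05]), 'tool_pos': array([0.27830009, 0.58680758, 0.23020853]), 'orientation': array([ 2.19564490e-01,  9.75597501e-01, -9.60760639e-04, -1.67590015e-04]), 'ft_force': array([-0.00187969,  0.44805386, -0.94219874]), 'wrist_torque': array([-0.01362354,  0.01666465,  0.03388192]), 'gripper_force': 0.0, 'opening': 1.0018797634451095} 0.0187
side {'intrinsics': array([[438.22853533,   0.        , 324.14643258],
       [  0.        , 438.22853533, 201.73703311],
       [  0.        ,   0.        ,   1.        ]]), 'dist_coeffs': array([-0.11225091,  0.        ,  0.        ,  0.        ,  0.        ]), 'rvec': array([ 2.10189417, -0.72722512,  0.37686884]), 'tvec': array([-0.458538
[... 315 characters left out ...]
8, -2.18110969,  0.11784019]), 'tvec': array([-0.02576964,  0.56534532,  1.40116658])}
wrist {'intrinsics': array([[348.78879071,   0.        , 320.65343489],
       [  0.        , 348.78879071, 201.86498727],
       [  0.        ,   0.        ,   1.        ]]), 'dist_coeffs': array([0.00576691, 0.        , 0.        , 0.        , 0.        ]), 'hand_eye': array([[ 4.30259752e-04, -9.56670854e-01, -2.91171241e-01,
         7.40975960e-02],
       [ 9.99999747e-01,  5.76521156e-04, -4.16529266e-04,
         6.78605208e-04],
       [ 5.66347788e-04, -2.91170988e-01,  9.56670860e-01,
        -1.43160435e-01],
       [ 0.00000000e+00,  0.00000000e+00,  0.00000000e+00,
         1.00000000e+00]])}
```

View pics/top0.png

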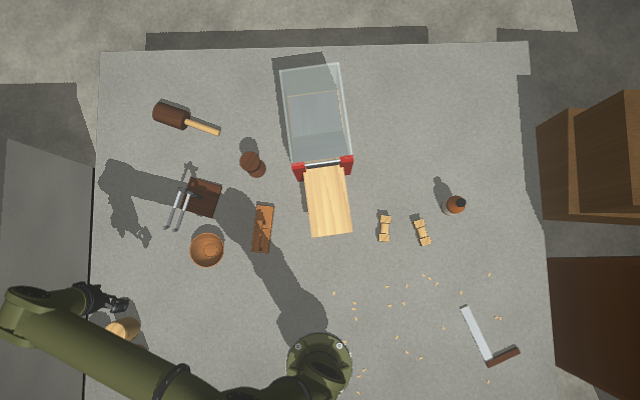

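View pics/side0.png

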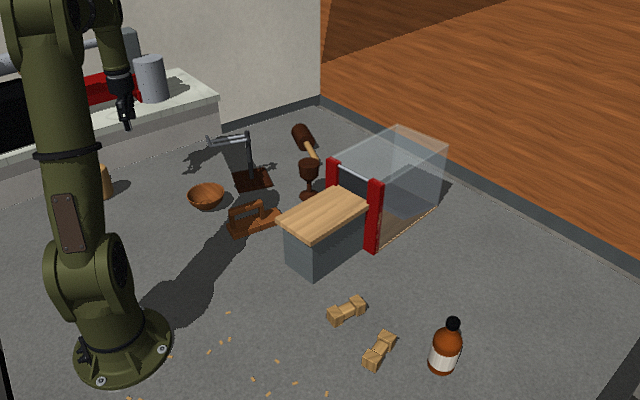

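Top view: blanks at (384,228) and (422,232), the shoe at (262,228) with its nose probably at the low end, the stand at (200,198), the deck at (328,202) and the gate at (323,165). There is also a light wooden thing at (122,328) to check. The side view agrees.

View pics/wrist0.png

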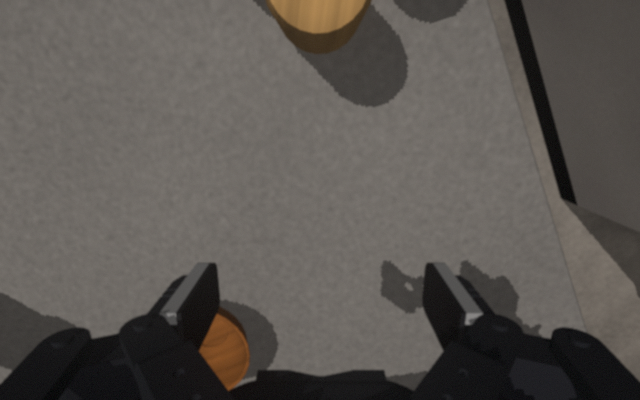

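```bash
cat > h.py <<'E'
import numpy as np, cv2
from rig import robot,snapshot,camera_model
from scipy.spatial.transform import Rotation as R
def pose(s=None):
    s=s or robot.state(); T=np.eye(4); T[:3,:3]=R.from_quat(s['orientation']).as_matrix(); T[:3,3]=s['tool_pos']; return T
def cam(n,T=None):
    m=camera_model(n)
    if n=='wrist': W=(pose() if T is None else T)@m['hand_eye']
    else:
        W=np.eye(4); r=cv2.Rodrigues(m['rvec'])[0]; W[:3,:3]=r.T; W[:3,3]=-r.T@m['tvec']
    return m['intrinsics'],m['dist_coeffs'],W
def plane(n,px,z,T=None):
    K,d,W=cam(n,T); p=cv2.undistortPoints(np.float64(px).reshape(-1,1,2),K,d)[:,0]
    v=np.c_[p,np.ones(len(p))]@W[:3,:3].T; o=W[:3,3]
    return o+v*((z-o[2])/v[:,2])[:,None]
def proj(n,P,T=None):
    K,d,W=cam(n,T); C=np.linalg.inv(W); return cv2.projectPoints(np.float64(P).reshape(-1,3),cv2.Rodrigues(C[:3,:3])[0],C[:3,3],K,d)[0][:,0]
def tri(px):  # {cam:pixel}
    A=np.zeros((3,3));b=np.zeros(3)
    for n,p in px.items():
        o=cam(n)[2][:3,3]; v=plane(n,p,0)[0]-o; v/=np.linalg.norm(v); M=np.eye(3)-np.outer(v,v); A+=M;b+=M@o
    return np.linalg.solve(A,b)
def save(n,name,crop=None,s=1):
    im=snapshot(n)[:,:,::-1]
    if crop: x0,y0,x1,y1=crop; im=im[y0:y1,x0:x1]
    cv2.imwrite(f'pics/{name}.png',cv2.resize(im,None,fx=s,fy=s,interpolation=cv2.INTER_CUBIC))
E
python3 - <<'E'
import cv2,numpy as np
t=cv2.imread('pics/top0.png')[125:275,145:475]
cv2.imwrite('pics/topcrop.png',cv2.resize(t,None,fx=2.4,fy=2.4,interpolation=cv2.INTER_CUBIC))
from h import *
print(plane('top',[[384,228],[422,232],[262,228],[200,198],[323,165],[328,202],[122,328],[455,205],[206,250]],0.02).round(3))
print(plane('top',[[310,237],[352,233],[303,170]],0.16).round(3))
E
```

```text
[[ 0.462 -0.236  0.02 ]
 [ 0.445 -0.367  0.02 ]
 [ 0.471  0.19   0.02 ]
 [ 0.582  0.409  0.02 ]
 [ 0.69  -0.028  0.02 ]
 [ 0.557 -0.043  0.02 ]
 [ 0.142  0.669  0.02 ]
 [ 0.536 -0.487  0.02 ]
 [ 0.399  0.385  0.02 ]]
[[ 0.432  0.016  0.16 ]
 [ 0.442 -0.117  0.16 ]
 [ 0.647  0.034  0.16 ]]
```

View pics/topcrop.png

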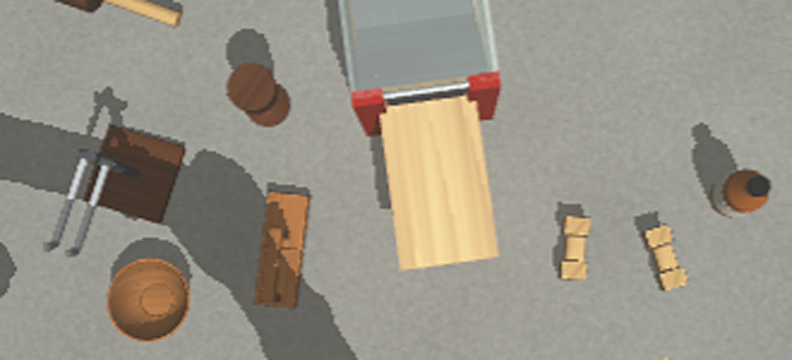

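The wooden thing is a turned stump, so two blanks are there. The shoe lies roughly along x with its nose away from the robot. Next I measure with masks.

```bash
cat > meas.py <<'E'
from h import *
def rects(im,lo,hi,amin,roi=None):
    hsv=cv2.cvtColor(im,cv2.COLOR_RGB2HSV); m=cv2.inRange(hsv,np.array(lo),np.array(hi))
    if roi: k=np.zeros_like(m); x0,y0,x1,y1=roi; k[y0:y1,x0:x1]=1; m=m*k
    m=cv2.morphologyEx(m,cv2.MORPH_CLOSE,np.ones((3,3)))
    return [c for c in cv2.findContours(m,cv2.RETR_EXTERNAL,cv2.CHAIN_APPROX_NONE)[0] if cv2.contourArea(c)>amin]
def wrect(n,c,z,T=None):
    P=plane(n,c[:,0].astype(float),z,T)[:,:2]; (cx,cy),(w,h),a=cv2.minAreaRect((P*1000).astype(np.float32))
    if w<h: a+=90; w,h=h,w
    a=(a+90)%180-90
    return np.round([cx,cy,w,h,a],1)
E
python3 - <<'E'
from meas import *
im=cv2.imread('pics/top0.png')[:,:,::-1].copy()
hsv=cv2.cvtColor(im,cv2.COLOR_RGB2HSV)
for p in [(328,202),(384,238),(262,240),(298,170),(205,198),(175,220),(384,228)]: print(p,hsv[p[1],p[0]])
for nm,lo,hi,z,roi in [('deck',(12,60,150),(28,160,255),.16,(295,150,360,245)),('blank',(12,60,120),(28,190,255),.036,(365,200,445,260)),('shoe',(5,120,60),(18,255,220),.05,(245,195,280,260)),('red',(0,170,90),(6,255,255),.23,(285,150,360,185)),('red',(172,170,90),(180,255,255),.23,(285,150,360,185))]:
    for c in rects(im,lo,hi,30,roi): print(nm,cv2.boundingRect(c),wrect('top',c,z))
E
```

```text
(328, 202) [ 19  94 238]
(384, 238) [ 19 108 200]
(262, 240) [ 13 126 113]
(298, 170) [  3 152 126]
(205, 198) [11 89 69]
(175, 220) [ 30  15 153]
(384, 228) [ 19 107 228]
deck (303, 165, 50, 73) [547.3 -40.4 220.  132.4   6.6]
blank (414, 219, 18, 27) [ 444.7 -364.6   88.4   36.2   16.7]
blank (379, 215, 12, 27) [ 460.9 -235.4   89.9   35.4   -5.5]
shoe (252, 205, 22, 48) [468.5 184.4 158.9  59.1  -6.9]
red (341, 156, 12, 7) [ 664.8 -102.4   34.5   17.6  -85.6]
```

Request:
apply_moves([
  {"slide":[0,0,-0.1],"rot":[0,0,-0.22]},
  {"slide":[0,0,-0.2],"rot":[0,0,-0.44]},
  {"slide":[0,0,-0.3],"rot":[0,0,-0.65]},
  {"slide":[0,0,-0.375],"rot":[0,0,-0.845]},
  {"slide":[0,0,-0.375],"rot":[0,0,-0.845]},
])

```text
time: 0.57
tool_pos: [0.2792, 0.5891, 0.3895]
orientation: [-0.002, 1.0, 0.006, 0.002]
ft_force: [0.2, -0.3, -0.0]
opening: 1.005
gripper_force: 0.0
```

Request:
apply_moves([
  {"slide":[-0.05,-0.1,0],"rot":[0,0,0]},
  {"slide":[-0.1,-0.2,0],"rot":[0,0,0]},
  {"slide":[-0.15,-0.3,0],"rot":[0,0,0]},
  {"slide":[-0.2,-0.4,0],"rot":[0,0,0]},
  {"slide":[-0.215,-0.42,0],"rot":[0,0,0]},
])

```text
time: 0.98
tool_pos: [0.3676, 0.414, 0.3817]
orientation: [0.003, 1.0, -0.001, 0.001]
ft_force: [0.7, -0.1, 0.3]
opening: 1.0
gripper_force: 0.0
```

Request:
apply_moves([
  {"slide":[-0.05,-0.1,0],"rot":[0,0,0]},
  {"slide":[-0.1,-0.2,0],"rot":[0,0,0]},
  {"slide":[-0.15,-0.3,0],"rot":[0,0,0]},
  {"slide":[-0.2,-0.4,0],"rot":[0,0,0]},
  {"slide":[-0.215,-0.42,0],"rot":[0,0,0]},
])

```text
time: 1.4
tool_pos: [0.4527, 0.2453, 0.3815]
orientation: [0.004, 1.0, -0.001, 0.001]
ft_force: [1.6, -0.2, 1.3]
opening: 1.004
gripper_force: 0.0
```

```bash
python3 - <<'E'
from h import *
import json
snapshot('top'); snapshot('top')
T=pose(); im=snapshot('wrist'); np.save('w1T.npy',T); cv2.imwrite('pics/w1.png',im[:,:,::-1]); print(T.round(4))
E
```

```text
[[-0.9999  0.0103  0.0012  0.4531]
 [ 0.0103  0.9999 -0.0013  0.2457]
 [-0.0012 -0.0013 -1.      0.3814]
 [ 0.      0.      0.      1.    ]]
```

View pics/w1.png

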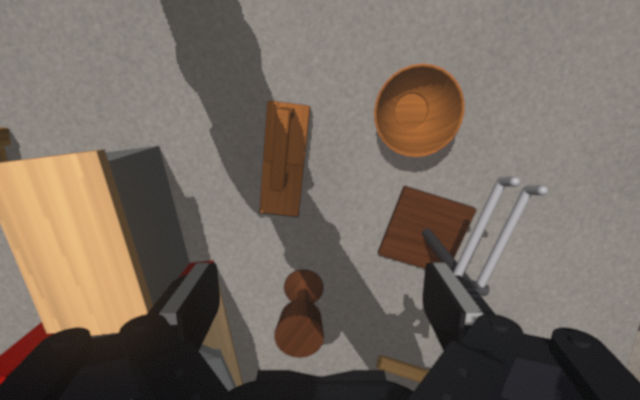

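```bash
python3 - <<'E'
import cv2
im=cv2.imread('pics/w1.png')[85:300,245:560]; cv2.imwrite('pics/w1c.png',cv2.resize(im,None,fx=2.5,fy=2.5,interpolation=cv2.INTER_CUBIC))
E
```

```text
(no output)
```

View pics/w1c.png

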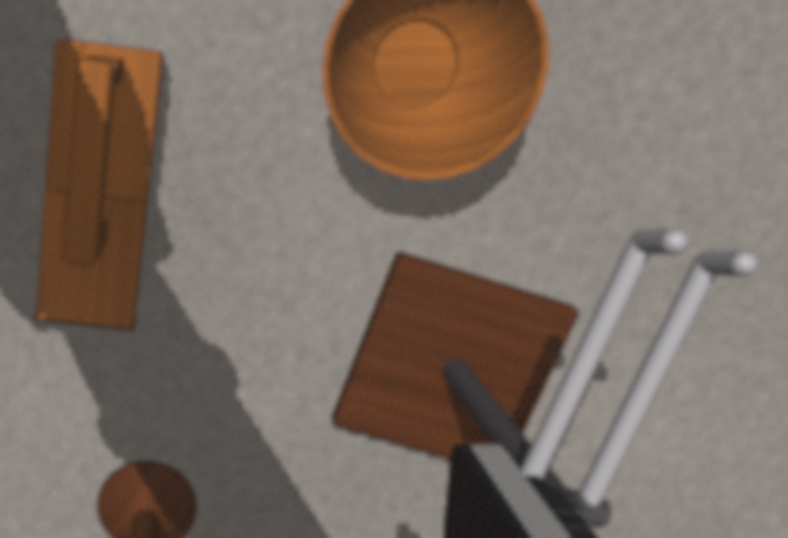

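```bash
python3 - <<'E'
from h import *
T=np.load('w1T.npy')
f=lambda c,z: plane('wrist',np.array(c,float)/2.5+[244.8,84.8],z,T)*1000
p=lambda n,x: print(n,x.round(1).tolist())
s=f([(55,41),(162,52),(133,327),(38,318)],.022); p('sole',s[:,:2])
print('side lens',[round(float(np.linalg.norm(s[i]-s[i-1])),1) for i in range(4)])
ax=(s[2]+s[3]-s[0]-s[1])[:2]; ax/=np.linalg.norm(ax); yaw=np.degrees(np.arctan2(ax[1],ax[0])); c=s.mean(0)[:2]
print('yaw',yaw,'handle from sole',c-24*ax)  # sole centre is 24 ahead of handle
h=f([(99,60),(81,263)],.088); p('bar ends',h[:,:2]); print('bar mid',h.mean(0),np.linalg.norm(h[1]-h[0]), np.degrees(np.arctan2(*(h[1]-h[0])[[1,0]])))
b=f([(400,253),(577,308),(332,422)],.014); p('base',b[:,:2]); print('base ctr',((b[1]+b[2])/2)[:2],np.linalg.norm(b[1]-b[0]),np.linalg.norm(b[2]-b[0]), 'x dir',np.degrees(np.arctan2(*(b[2]-b[0])[[1,0]])))
l=f([(640,243),(536,470)],.17); r=f([(703,263),(595,500)],.17); p('L',l[:,:2]);p('R',r[:,:2])
print([np.degrees(np.arctan2(*(q[1]-q[0])[[1,0]])) for q in (l,r)])
t=f([(675,240),(743,263)],.195);p('tips',t[:,:2])
E
```

```text
sole [[386.2, 171.7], [392.6, 230.9], [554.1, 210.1], [547.8, 152.5]]
side lens [162.7, 59.5, 162.8, 57.9]
yaw -7.067467407411625 handle from sole [446.36253215 194.23375376]
bar ends [[394.3, 202.4], [495.8, 189.0]]
bar mid [445.03743099 195.72923036  88.        ] 102.3993187434068 -7.538648795224331
base [[511.2, 371.9], [547.1, 482.6], [622.5, 335.2]]
base ctr [584.78351886 408.88613316] 116.36071871761196 117.25879148848196 x dir -18.28336921727667
L [[467.5, 433.4], [572.7, 401.4]]
R [[476.4, 461.0], [588.2, 429.9]]
[np.float64(-16.95529260150718), np.float64(-15.544160732248432)]
tips [[460.2, 433.6], [469.6, 461.4]]
```

Crop: sole corners, bar, stand base and prongs are all consistent with the given sizes (162×59, bar 102, base 117, prong spacing 30). Now I look at the blanks and the deck.

Request:
apply_moves([
  {"slide":[0,-0.1,0],"rot":[0,0,0]},
  {"slide":[0,-0.2,0],"rot":[0,0,0]},
  {"slide":[0,-0.3,0],"rot":[0,0,0]},
  {"slide":[0,-0.4,0],"rot":[0,0,0]},
  {"slide":[0,-0.4,0],"rot":[0,0,0]},
])

```text
time: 1.97
tool_pos: [0.4506, 0.0839, 0.382]
orientation: [0.005, 1.0, -0.001, 0.001]
ft_force: [0.1, -0.7, 0.6]
opening: 1.0
gripper_force: 0.0
```

Request:
apply_moves([
  {"slide":[0,-0.1,0],"rot":[0,0,0]},
  {"slide":[0,-0.2,0],"rot":[0,0,0]},
  {"slide":[0,-0.3,0],"rot":[0,0,0]},
  {"slide":[0,-0.4,0],"rot":[0,0,0]},
  {"slide":[0,-0.4,0],"rot":[0,0,0]},
])

```text
time: 2.38
tool_pos: [0.4497, -0.0761, 0.3818]
orientation: [0.006, 1.0, -0.001, 0.001]
ft_force: [-0.6, 0.2, -0.3]
opening: 0.999
gripper_force: 0.0
```

Request:
apply_moves([
  {"slide":[0,-0.1,0],"rot":[0,0,0]},
  {"slide":[0,-0.2,0],"rot":[0,0,0]},
  {"slide":[0,-0.25,0],"rot":[0,0,0]},
  {"slide":[0,-0.25,0],"rot":[0,0,0]},
  {"slide":[0,-0.25,0],"rot":[0,0,0]},
])

```text
time: 2.8
tool_pos: [0.4507, -0.1679, 0.3812]
orientation: [0.0, 1.0, 0.0, -0.0]
ft_force: [-0.3, 0.4, 0.1]
opening: 1.002
gripper_force: 0.0
```

```bash
python3 - <<'E'
from meas import *
snapshot('top'); top=snapshot('top'); cv2.imwrite('pics/top1.png',top[:,:,::-1])
T=pose(); im=snapshot('wrist'); np.save('w2T.npy',T); cv2.imwrite('pics/w2.png',im[:,:,::-1]); print(T.round(4), robot.state()['time'])
for n,i,TT in (('wrist',im,T),('top',top,None)):
  for z in (.036,.16):
    for c in rects(i,(12,60,110),(28,190,255),60): print(n,z,cv2.boundingRect(c),wrect(n,c,z,TT))
E
```

```text
[[-1.000e+00 -3.300e-03 -3.000e-04  4.510e-01]
 [-3.300e-03  1.000e+00  7.000e-04 -1.662e-01]
 [ 3.000e-04  7.000e-04 -1.000e+00  3.811e-01]
 [ 0.000e+00  0.000e+00  0.000e+00  1.000e+00]] 2.95
wrist 0.036 (622, 360, 18, 19) [817.8 367.3  51.4  16.2  47.1]
wrist 0.036 (416, 322, 15, 15) [745.6   4.4  26.1  17.8 -33.4]
wrist 0.036 (530, 172, 40, 46) [514.4 174.1  63.   57.2  -6.7]
wrist 0.036 (366, 150, 124, 173) [589.7  -1.6 268.2 174.    6.4]
wrist 0.036 (560, 140, 18, 35) [459.1 185.9  48.6  10.2 -16.8]
wrist 0.036 (256, 124, 30, 67) [ 460.9 -236.3   93.3   36.1   -6.7]
wrist 0.036 (153, 112, 48, 69) [ 446.2 -365.7   90.8   36.4   16.1]
wrist 0.036 (588, 111, 40, 81) [452.1 235.3 112.5  18.5  -7. ]
wrist 0.16 (622, 360, 18, 19) [705.9 231.9  38.4  12.1  47.1]
wrist 0.16 (416, 322, 15, 15) [652.1 -38.9  19.5  13.3 -33.4]
wrist 0.16 (530, 172, 40, 46) [479.6  87.7  47.   42.6  -6.7]
wrist 0.16 (366, 150, 124, 173) [535.7 -43.3 200.1 129.8   6.4]
wrist 0.16 (560, 140, 18, 35) [438.3  96.5  36.3   7.6 -16.8]
wrist 0.16 (256, 124, 30, 67) [ 439.6 -218.5   69.6   26.9   -6.7]
wrist 0.16 
[... 693 characters left out ...]
  7. ]
top 0.036 (184, 119, 37, 17) [836.  401.  135.5  23.3  68.7]
top 0.16 (114, 350, 33, 24) [ 64.4 577.4  89.7  69.8  59. ]
top 0.16 (73, 344, 42, 25) [ 80.8 687.6 122.6  71.1  74.5]
top 0.16 (103, 322, 36, 25) [143.9 607.9 102.6  71.9  68.9]
top 0.16 (189, 232, 35, 36) [4.008e+02 3.432e+02 1.095e+02 1.070e+02 4.000e-01]
top 0.16 (421, 230, 11, 16) [ 422.9 -342.3   44.1   33.    16.9]
top 0.16 (251, 205, 23, 48) [462.5 167.4 148.6  55.4  -7.7]
top 0.16 (444, 203, 21, 13) [ 507.5 -440.5   57.6   40.4   73.1]
top 0.16 (569, 177, 8, 21) [ 571.2 -817.9   65.4   21.9   -5.2]
top 0.16 (303, 165, 50, 73) [547.4 -41.  219.9 131.4   7. ]
top 0.16 (184, 119, 37, 17) [797.6 361.8 123.7  21.3  68.7]
```

View pics/w2.png

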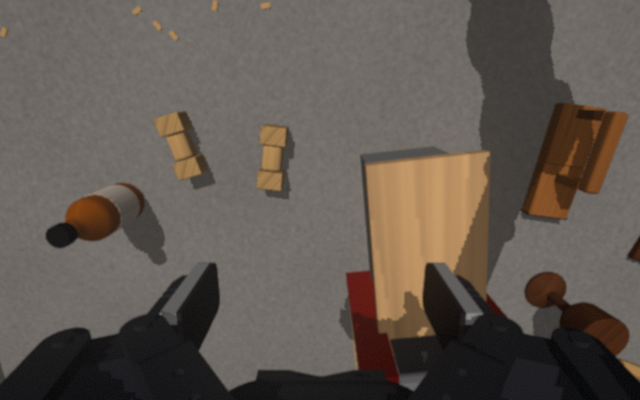

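Picture: blanks at (272,157) and (180,145); the deck runs from (425,155) to the gate; nothing else is on the right side. Grasping blank A.

Request:
apply_moves([
  {"slide":[-0.01,-0.06,0.1],"rot":[0,0,0.1]},
  {"slide":[-0.02,-0.12,0.2],"rot":[0,0,0.2]},
  {"slide":[-0.025,-0.175,0.3],"rot":[0,0,0.207]},
  {"slide":[-0.025,-0.175,0.38],"rot":[0,0,0.207]},
  {"slide":[-0.025,-0.175,0.4],"rot":[0,0,0.207]},
], claw=1, force=50)

```text
time: 3.37
tool_pos: [0.4573, -0.2374, 0.2156]
orientation: [0.055, 0.998, 0.001, -0.004]
ft_force: [-1.3, 1.3, -0.2]
opening: 0.998
gripper_force: 0.0
```

Request:
apply_moves([
  {"slide":[0,0,0.1],"rot":[0,0,0]},
  {"slide":[0,0,0.2],"rot":[0,0,0]},
  {"slide":[0,0,0.27],"rot":[0,0,0]},
  {"slide":[0,0,0.27],"rot":[0,0,0]},
  {"slide":[0,0,0.27],"rot":[0,0,0]},
])

```text
time: 3.78
tool_pos: [0.4607, -0.2369, 0.1135]
orientation: [0.053, 0.999, 0.0, -0.001]
ft_force: [0.1, -0.8, 0.8]
opening: 0.999
gripper_force: 0.0
```

```bash
python3 - <<'E'
from meas import *
T=pose(); im=snapshot('wrist'); print(T.round(4), robot.state()['time'])
for c in rects(im,(12,60,100),(28,190,255),200): print(cv2.boundingRect(c),wrect('wrist',c,.036,T))
cv2.imwrite('pics/w3.png',im[:,:,::-1])
E
```

```text
[[-9.944e-01  1.060e-01 -1.900e-03  4.607e-01]
 [ 1.060e-01  9.944e-01  8.000e-04 -2.369e-01]
 [ 2.000e-03  6.000e-04 -1.000e+00  1.135e-01]
 [ 0.000e+00  0.000e+00  0.000e+00  1.000e+00]] 3.8333
(294, 141, 57, 135) [ 460.8 -236.    94.    35.9   -6.6]
(65, 138, 116, 138) [ 444.6 -359.3   90.    49.5   16.5]
```

Request:
apply_moves([
  {"slide":[0,0,0.08],"rot":[0,0,0]},
  {"slide":[0,0,0.16],"rot":[0,0,0]},
  {"slide":[0,0,0.23],"rot":[0,0,0]},
  {"slide":[0,0,0.273],"rot":[0,0,0]},
  {"slide":[0,0,0.273],"rot":[0,0,0]},
])

```text
time: 4.25
tool_pos: [0.4605, -0.2375, 0.0035]
orientation: [0.053, 0.999, 0.001, -0.001]
ft_force: [-0.5, 0.2, 1.2]
opening: 1.001
gripper_force: 0.0
```

Request:
apply_moves([
  {"slide":[0,0,0],"rot":[0,0,0]},
  {"slide":[0,0,0],"rot":[0,0,0]},
  {"slide":[0,0,0],"rot":[0,0,0]},
  {"slide":[0,0,0],"rot":[0,0,0]},
  {"slide":[0,0,0],"rot":[0,0,0]},
], claw=0, force=50)

```text
time: 4.67
tool_pos: [0.4617, -0.2388, 0.0057]
orientation: [0.054, 0.999, 0.0, 0.002]
ft_force: [1.0, 1.2, 2.9]
opening: 0.318
gripper_force: 50.4
```

Request:
apply_moves([
  {"slide":[0,0,0],"rot":[0,0,0]},
  {"slide":[0,0,0],"rot":[0,0,0]},
  {"slide":[0,0,0],"rot":[0,0,0]},
])

```text
time: 4.92
tool_pos: [0.4616, -0.2389, 0.0057]
orientation: [0.054, 0.999, 0.0, 0.001]
ft_force: [-0.4, 0.8, 5.6]
opening: 0.317
gripper_force: 51.2
```

Request:
apply_moves([
  {"slide":[0,0,-0.08],"rot":[0,0,0]},
  {"slide":[0,0,-0.18],"rot":[0,0,0]},
  {"slide":[0,0,-0.28],"rot":[0,0,0]},
  {"slide":[0,0,-0.38],"rot":[0,0,0]},
  {"slide":[0,0,-0.48],"rot":[0,0,0]},
])

```text
time: 5.33
tool_pos: [0.4596, -0.2389, 0.1983]
orientation: [0.055, 0.999, 0.0, 0.0]
ft_force: [1.8, -0.5, -0.8]
opening: 0.318
gripper_force: 50.0
```

Request:
apply_moves([
  {"slide":[-0.02,0.04,-0.07],"rot":[0,0,-0.15]},
  {"slide":[-0.06,0.12,-0.07],"rot":[0,0,-0.3]},
  {"slide":[-0.1,0.2,-0.07],"rot":[0,0,-0.42]},
  {"slide":[-0.14,0.27,-0.07],"rot":[0,0,-0.42]},
  {"slide":[-0.14,0.27,-0.07],"rot":[0,0,-0.42]},
])

```text
time: 5.75
tool_pos: [0.5313, -0.1292, 0.2241]
orientation: [-0.061, 0.998, 0.002, 0.001]
ft_force: [0.6, 1.2, -1.6]
opening: 0.32
gripper_force: 50.1
```

```bash
cat >> h.py <<'E'
O=np.array([.656,-.0285]); BX=np.array([.9935,.114]); BY=np.array([-.114,.9935])
def box(x,y=0): return O+x*BX+y*BY
def go(x,y,z,psi):
    s=robot.state(); T=pose(s); a=np.radians(psi); c,n=np.cos(a),np.sin(a)
    G=np.array([[-c,-n,0],[-n,c,0],[0,0,-1.]]); 
    print('t',round(s['time'],2),'at',T[:3,3].round(4),'psi',round(np.degrees(np.arctan2(-T[1,0],-T[0,0])),2),'slide',(T[:3,:3].T@(np.array([x,y,z])-T[:3,3])/.4).round(3),'rot',(R.from_matrix(T[:3,:3].T@G).as_rotvec()/np.radians(30)).round(3))
E
python3 -c "
from h import *
go(*box(-.058),.23,6.5)
d=robot.state(); print(d['opening'],d['gripper_force'])"
```

```text
t 5.75 at [ 0.5313 -0.1292  0.2241] psi 6.99 slide [-0.195  0.213 -0.014] rot [0.006 0.005 0.016]
0.32019177799154735 50.13943433761597
```

Request:
apply_moves([
  {"slide":[-0.05,0.055,-0.01],"rot":[0,0,0.01]},
  {"slide":[-0.1,0.11,-0.01],"rot":[0,0,0.01]},
  {"slide":[-0.15,0.165,-0.01],"rot":[0,0,0.01]},
  {"slide":[-0.195,0.213,-0.01],"rot":[0,0,0.01]},
  {"slide":[-0.195,0.213,-0.01],"rot":[0,0,0.01]},
])

```text
time: 6.17
tool_pos: [0.598, -0.037, 0.2275]
orientation: [-0.057, 0.998, 0.001, 0.0]
ft_force: [-0.4, 1.4, -1.3]
opening: 0.323
gripper_force: 50.1
```

```bash
python3 -c "
from h import *
snapshot('top');go(*box(-.058),.168,6.5)"
```

```text
t 6.22 at [ 0.5966 -0.0404  0.2275] psi 6.4 slide [-0.006  0.013  0.149] rot [ 0.001 -0.001 -0.003]
```

Request:
apply_moves([
  {"slide":[-0.005,0.012,0.04],"rot":[0,0,0]},
  {"slide":[-0.005,0.012,0.08],"rot":[0,0,0]},
  {"slide":[-0.005,0.012,0.12],"rot":[0,0,0]},
  {"slide":[-0.005,0.012,0.145],"rot":[0,0,0]},
  {"slide":[-0.005,0.012,0.149],"rot":[0,0,0]},
])

```text
time: 6.63
tool_pos: [0.5953, -0.0402, 0.1665]
orientation: [-0.052, 0.999, -0.0, -0.002]
ft_force: [-0.9, 0.8, -1.6]
opening: 0.32
gripper_force: 50.1
```

Request:
apply_moves([
  {"slide":[0,0,0.002],"rot":[0,0,0]},
  {"slide":[0,0,0.004],"rot":[0,0,0]},
  {"slide":[0,0,0.004],"rot":[0,0,0]},
])

```text
time: 6.88
tool_pos: [0.5977, -0.0395, 0.168]
orientation: [-0.053, 0.999, 0.0, 0.001]
ft_force: [0.4, 0.2, -1.0]
opening: 0.323
gripper_force: 50.1
```

Request:
apply_moves([
  {"slide":[0,0.005,0.003],"rot":[0,0,0]},
  {"slide":[0,0.01,0.006],"rot":[0,0,0]},
  {"slide":[0,0.01,0.006],"rot":[0,0,0]},
  {"slide":[0,0.01,0.006],"rot":[0,0,0]},
])

```text
time: 7.22
tool_pos: [0.5974, -0.0357, 0.1657]
orientation: [-0.053, 0.999, -0.0, 0.001]
ft_force: [0.0, -1.7, 5.4]
opening: 0.32
gripper_force: 50.7
```

Request:
apply_moves([
  {"slide":[0,0,0],"rot":[0,0,0]},
  {"slide":[0,0,0],"rot":[0,0,0]},
  {"slide":[0,0,0],"rot":[0,0,0]},
  {"slide":[0,0,0],"rot":[0,0,0]},
], claw=1)

```text
time: 7.55
tool_pos: [0.5966, -0.0347, 0.1642]
orientation: [-0.053, 0.999, 0.0, -0.0]
ft_force: [-0.2, 0.9, -0.4]
opening: 0.875
gripper_force: 0.0
```

Request:
apply_moves([
  {"slide":[0,0,-0.06],"rot":[0,0,0]},
  {"slide":[0,0,-0.12],"rot":[0,0,0]},
  {"slide":[0,0,-0.2],"rot":[0,0,0]},
  {"slide":[0,0,-0.28],"rot":[0,0,0]},
  {"slide":[0,0,-0.3],"rot":[0,0,0]},
])

```text
time: 7.97
tool_pos: [0.5989, -0.0354, 0.29]
orientation: [-0.053, 0.999, 0.0, 0.004]
ft_force: [0.5, -0.3, -0.2]
opening: 0.996
gripper_force: 0.0
```

```bash
python3 -c "
from meas import *
go(.4457,.195,.29,-7.3)
im=snapshot('top')
for c in rects(im,(12,60,120),(28,190,255),60,(240,195,450,260)): print(cv2.boundingRect(c),wrect('top',c,.036))
cv2.imwrite('pics/a.png',im[:,:,::-1])
T=pose();im=snapshot('wrist');cv2.imwrite('pics/w4.png',im[:,:,::-1])"
```

```text
t 7.97 at [ 0.5989 -0.0354  0.29  ] psi 6.07 slide [ 0.32   0.613 -0.003] rot [0.002 0.015 0.446]
(414, 219, 18, 27) [ 444.7 -364.6   88.4   36.2   16.7]
(335, 195, 18, 40) [511.1 -95.2 135.5  58.6  -1.4]
```

View pics/w4.png

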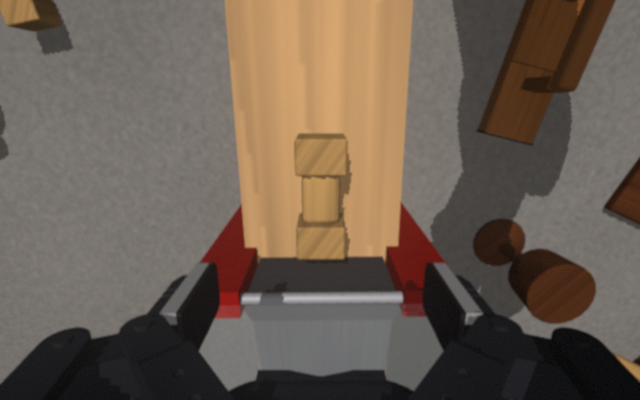

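The blank lies centred and square in front of the flap (blank 295-347, deck 240-405). Now the shoe.

Request:
apply_moves([
  {"slide":[0.04,0.08,0],"rot":[0,0,0.15]},
  {"slide":[0.08,0.16,0],"rot":[0,0,0.3]},
  {"slide":[0.12,0.24,0],"rot":[0,0,0.446]},
  {"slide":[0.16,0.31,0],"rot":[0,0,0.446]},
  {"slide":[0.16,0.31,0],"rot":[0,0,0.446]},
])

```text
time: 8.48
tool_pos: [0.5157, 0.0889, 0.2822]
orientation: [0.058, 0.998, 0.001, -0.003]
ft_force: [0.9, 0.4, -1.1]
opening: 1.002
gripper_force: 0.0
```

```bash
python3 -c "
from h import *
go(.4457,.195,.22,-7.3)"
```

```text
t 8.48 at [0.5157 0.0889 0.2822] psi -6.69 slide [0.204 0.243 0.157] rot [ 0.004 -0.011  0.02 ]
```

Request:
apply_moves([
  {"slide":[0.05,0.06,0.03],"rot":[0,0,0]},
  {"slide":[0.1,0.12,0.06],"rot":[0,0,0]},
  {"slide":[0.15,0.18,0.1],"rot":[0,0,0.02]},
  {"slide":[0.2,0.24,0.15],"rot":[0,0,0.02]},
  {"slide":[0.204,0.243,0.157],"rot":[0,0,0.02]},
])

```text
time: 8.9
tool_pos: [0.4451, 0.193, 0.2163]
orientation: [0.064, 0.998, -0.001, -0.004]
ft_force: [-0.8, -0.4, -0.8]
opening: 1.003
gripper_force: 0.0
```

```bash
python3 -c "
from h import *
snapshot('top');T=pose(); im=snapshot('wrist'); np.save('w5T.npy',T); go(.4457,.195,.07,-7.3)
cv2.imwrite('pics/w5.png',im[:,:,::-1])"
```

```text
t 9.0 at [0.4491 0.1887 0.2188] psi -7.68 slide [0.009 0.016 0.372] rot [-0.007 -0.008 -0.012]
```

View pics/w5.png

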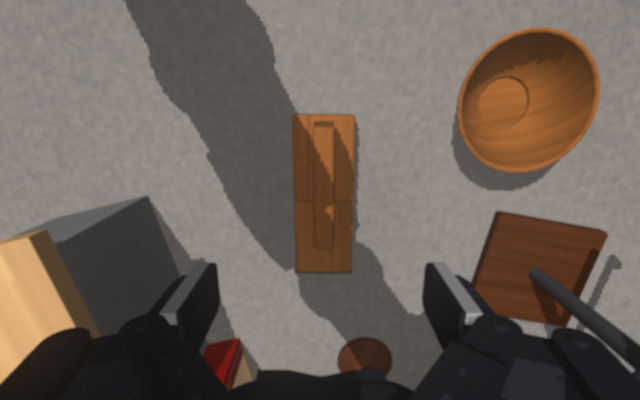

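```bash
python3 -c "
from h import *
T=np.load('w5T.npy')
h=plane('wrist',[[323.5,122],[324.5,249]],.088,T);print(h.round(4),h.mean(0),np.linalg.norm(h[1]-h[0]),np.degrees(np.arctan2(*(h[1]-h[0])[[1,0]])))
s=plane('wrist',[[293,114],[356,114],[352,272],[296,272]],.022,T);print(s.round(4),s.mean(0))
go(h.mean(0)[0],h.mean(0)[1],.07,-7.3)"
```

```text
[[0.392  0.2    0.088 ]
 [0.4967 0.1874 0.088 ]] [0.44437799 0.19366703 0.088     ] 0.10543696001077207 -6.863519655535241
[[0.3852 0.1721 0.022 ]
 [0.3929 0.231  0.022 ]
 [0.5567 0.21   0.022 ]
 [0.549  0.1501 0.022 ]] [0.4709515  0.19078717 0.022     ]
t 9.0 at [0.4491 0.1887 0.2188] psi -7.68 slide [0.012 0.012 0.372] rot [-0.007 -0.008 -0.012]
```

Request:
apply_moves([
  {"slide":[0.011,0.012,0.08],"rot":[0,0,0]},
  {"slide":[0.011,0.012,0.16],"rot":[0,0,0]},
  {"slide":[0.011,0.012,0.24],"rot":[0,0,0]},
  {"slide":[0.011,0.012,0.32],"rot":[0,0,0]},
  {"slide":[0.011,0.012,0.36],"rot":[0,0,0]},
])

```text
time: 9.42
tool_pos: [0.4465, 0.1907, 0.074]
orientation: [0.07, 0.998, -0.002, -0.002]
ft_force: [-0.5, -0.7, -0.6]
opening: 1.007
gripper_force: 0.0
```

```bash
python3 -c "
from h import *
snapshot('top');go(.4448,.194,.070,-7.1)"
```

```text
t 9.47 at [0.4452 0.19   0.0722] psi -8.03 slide [0.002 0.01  0.006] rot [-0.012 -0.012 -0.031]
```

Request:
apply_moves([
  {"slide":[0.002,0.005,0.003],"rot":[-0.01,-0.01,-0.03]},
  {"slide":[0.002,0.01,0.006],"rot":[-0.01,-0.01,-0.03]},
  {"slide":[0.002,0.01,0.006],"rot":[-0.01,-0.01,-0.03]},
])

```text
time: 9.72
tool_pos: [0.4489, 0.1982, 0.0768]
orientation: [0.061, 0.998, 0.003, 0.004]
ft_force: [-0.1, 0.6, 0.5]
opening: 1.002
gripper_force: 0.0
```

Request:
apply_moves([
  {"slide":[0,0,0],"rot":[0,0,0]},
  {"slide":[0,0,0],"rot":[0,0,0]},
  {"slide":[0,0,0],"rot":[0,0,0]},
  {"slide":[0,0,0],"rot":[0,0,0]},
  {"slide":[0,0,0],"rot":[0,0,0]},
], claw=0, force=70)

```text
time: 10.13
tool_pos: [0.4476, 0.1976, 0.0757]
orientation: [0.061, 0.998, 0.003, 0.003]
ft_force: [-0.6, -1.9, 0.4]
opening: 0.301
gripper_force: 0.9
```

Request:
apply_moves([
  {"slide":[0,0,0],"rot":[0,0,0]},
  {"slide":[0,0,0],"rot":[0,0,0]},
  {"slide":[0,0,0],"rot":[0,0,0]},
  {"slide":[0,0,0],"rot":[0,0,0]},
])

```text
time: 10.47
tool_pos: [0.4476, 0.1969, 0.0755]
orientation: [0.061, 0.998, 0.002, 0.003]
ft_force: [-2.4, -4.7, 4.9]
opening: 0.192
gripper_force: 69.7
```

Request:
apply_moves([
  {"slide":[0,0,-0.08],"rot":[0,0,0]},
  {"slide":[0,0,-0.16],"rot":[0,0,0]},
  {"slide":[0,0,-0.24],"rot":[0,0,0]},
  {"slide":[0,0,-0.32],"rot":[0,0,0]},
  {"slide":[0,0,-0.4],"rot":[0,0,0]},
])

```text
time: 10.88
tool_pos: [0.4457, 0.1974, 0.2359]
orientation: [0.061, 0.998, 0.003, 0.002]
ft_force: [0.5, -0.3, -3.3]
opening: 0.189
gripper_force: 69.6
```

Request:
apply_moves([
  {"slide":[0,0,-0.03],"rot":[0,0,0]},
  {"slide":[0,0,-0.06],"rot":[0,0,0]},
  {"slide":[0,0,-0.06],"rot":[0,0,0]},
])

```text
time: 11.13
tool_pos: [0.4469, 0.1975, 0.2603]
orientation: [0.061, 0.998, 0.003, 0.004]
ft_force: [0.8, -0.0, -3.1]
opening: 0.186
gripper_force: 69.7
```

```bash
python3 -c "
from h import *
b=box(-.226); print(b); go(b[0],b[1],.262,6.5); T=pose(); np.save('w6T.npy',T);im=snapshot('wrist');cv2.imwrite('pics/w6.png',im[:,:,::-1])"
```

```text
[ 0.431469 -0.054264]
t 11.13 at [0.4469 0.1975 0.2603] psi -6.98 slide [-0.038 -0.629 -0.008] rot [ 0.012  0.014 -0.449]
```

View pics/w6.png

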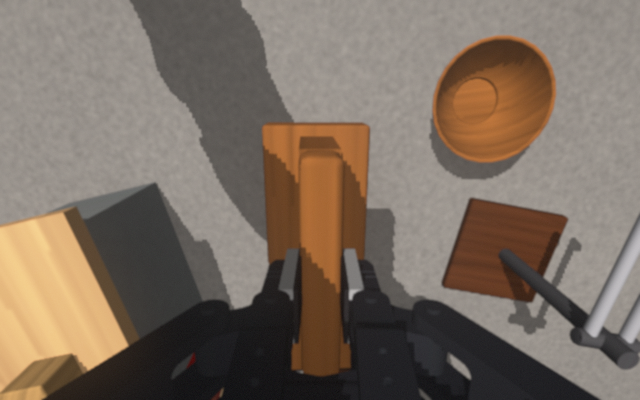

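```bash
python3 -c "
from h import *
T=np.load('w6T.npy')
p=plane('wrist',[[320,152]],.2728,T)[0]; print('rear bar end in tool',(T[:3,:3].T@(p-T[:3,3])).round(4))
p=plane('wrist',[[263,124],[369,125]],.2603-.0755+.022,T); print('sole rear in tool',((p-T[:3,3])@T[:3,:3]).round(4))"
```

```text
rear bar end in tool [ 0.0538  0.0003 -0.0129]
sole rear in tool [[ 0.059  -0.0312  0.0528]
 [ 0.0585  0.0272  0.0533]]
```

Request:
apply_moves([
  {"slide":[0,-0.04,-0.07],"rot":[0,0,-0.1]},
  {"slide":[0,-0.11,-0.07],"rot":[0,0,-0.2]},
  {"slide":[0.0,-0.19,-0.07],"rot":[0,0,-0.3]},
  {"slide":[0.0,-0.27,-0.07],"rot":[0,0,-0.4]},
  {"slide":[0.0,-0.34,-0.07],"rot":[0,0,-0.45]},
])

```text
time: 11.6
tool_pos: [0.4282, 0.0595, 0.2839]
orientation: [-0.058, 0.998, 0.001, 0.001]
ft_force: [-0.1, -0.0, -4.1]
opening: 0.188
gripper_force: 69.6
```

```bash
python3 -c "
from h import *
b=box(-.223); go(b[0],b[1],.285,6.5)"
```

```text
t 11.6 at [0.4282 0.0595 0.2839] psi 6.61 slide [ 0.017 -0.284 -0.003] rot [0.004 0.004 0.004]
```

Request:
apply_moves([
  {"slide":[0.0,-0.07,0],"rot":[0,0,0]},
  {"slide":[0.0,-0.14,0],"rot":[0,0,0]},
  {"slide":[0.01,-0.21,0],"rot":[0,0,0]},
  {"slide":[0.016,-0.28,0],"rot":[0,0,0]},
  {"slide":[0.016,-0.284,0],"rot":[0,0,0]},
])

```text
time: 12.02
tool_pos: [0.4349, -0.0581, 0.284]
orientation: [-0.053, 0.999, 0.001, 0.001]
ft_force: [-0.6, -0.1, -3.1]
opening: 0.184
gripper_force: 69.7
```

```bash
python3 -c "
from h import *
snapshot('top');b=box(-.223); go(b[0],b[1],.238,6.5)"
```

```text
t 12.07 at [ 0.435  -0.0553  0.284 ] psi 6.14 slide [0.001 0.003 0.115] rot [ 0.006  0.006 -0.012]
```

Request:
apply_moves([
  {"slide":[0,0.003,0.03],"rot":[0,0,0]},
  {"slide":[0,0.003,0.06],"rot":[0,0,-0.01]},
  {"slide":[0,0.003,0.09],"rot":[0,0,-0.01]},
  {"slide":[0,0.003,0.113],"rot":[0,0,-0.01]},
  {"slide":[0,0.003,0.113],"rot":[0,0,-0.01]},
])

```text
time: 12.48
tool_pos: [0.4342, -0.0494, 0.2374]
orientation: [-0.06, 0.998, 0.002, 0.0]
ft_force: [-0.1, 1.4, -2.4]
opening: 0.187
gripper_force: 69.6
```

```bash
python3 -c "
from h import *
snapshot('top');b=box(-.07); go(b[0],b[1],.238,6.5);print(robot.state()['ft_force'])
im=snapshot('side')[:,:,::-1];cv2.imwrite('pics/s7.png',cv2.resize(im[150:300,200:460],None,fx=2.5,fy=2.5))"
```

```text
t 12.53 at [ 0.435  -0.0496  0.2389] psi 6.89 slide [-0.38  -0.013  0.003] rot [0.007 0.005 0.013]
[ 0.43283639 -0.67585752 -3.46670722]
```

View pics/s7.png

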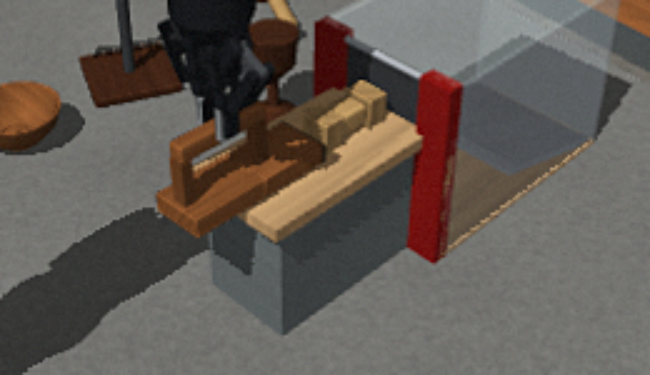

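Side view: the shoe sits level on the deck just behind the blank, and the flap is shut. Pushing.

Request:
apply_moves([
  {"slide":[-0.03,-0.012,0],"rot":[0,0,0]},
  {"slide":[-0.07,-0.012,0],"rot":[0,0,0]},
  {"slide":[-0.11,-0.012,0],"rot":[0,0,0]},
  {"slide":[-0.15,-0.012,0],"rot":[0,0,0]},
  {"slide":[-0.19,-0.012,0],"rot":[0,0,0]},
])

```text
time: 13.0
tool_pos: [0.5129, -0.0458, 0.2418]
orientation: [-0.06, 0.998, 0.002, 0.003]
ft_force: [-0.8, 0.3, -3.3]
opening: 0.192
gripper_force: 69.7
```

```bash
python3 -c "
from h import *
b=box(-.07); go(b[0],b[1],.238,6.5);print(robot.state()['ft_force'])"
```

```text
t 13.0 at [ 0.5129 -0.0458  0.2418] psi 6.85 slide [-0.185  0.001  0.011] rot [0.008 0.012 0.012]
[-0.83711326  0.30082764 -3.30326494]
```

Request:
apply_moves([
  {"slide":[-0.04,0,0.005],"rot":[0,0,0]},
  {"slide":[-0.08,0,0.006],"rot":[0,0,0]},
  {"slide":[-0.12,0,0.006],"rot":[0,0,0]},
  {"slide":[-0.16,0,0.006],"rot":[0,0,0]},
  {"slide":[-0.19,0,0.006],"rot":[0,0,0]},
])

```text
time: 13.42
tool_pos: [0.5894, -0.0361, 0.2397]
orientation: [-0.06, 0.998, 0.002, 0.003]
ft_force: [-0.5, -0.4, -2.8]
opening: 0.191
gripper_force: 69.6
```

```bash
python3 -c "
from h import *
b=box(-.223); go(b[0],b[1],.241,6.5);print(robot.state()['ft_force'])
im=snapshot('side')[:,:,::-1];cv2.imwrite('pics/s8.png',cv2.resize(im[110:300,200:460],None,fx=2.5,fy=2.5))"
```

```text
t 13.42 at [ 0.5894 -0.0361  0.2397] psi 6.9 slide [ 0.39   0.002 -0.006] rot [0.007 0.014 0.013]
[-0.51912786 -0.38037548 -2.75645643]
```

View pics/s8.png

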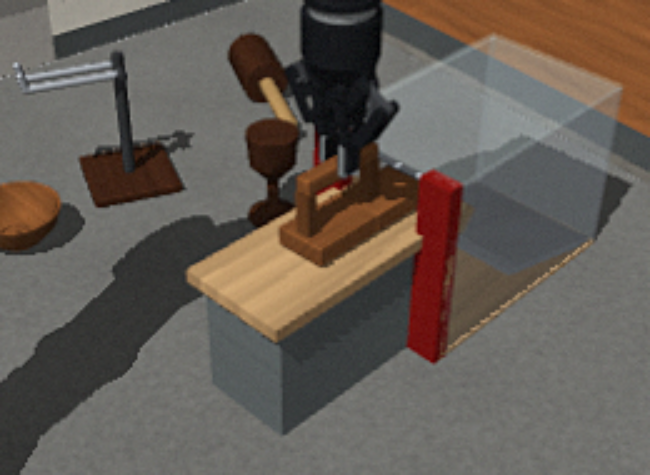

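The shoe is through the gate with its nose at about +38 mm. Retracting, lifting, and parking the shoe back where it stood.

Request:
apply_moves([
  {"slide":[0.06,0,0],"rot":[0,0,0]},
  {"slide":[0.14,0,0],"rot":[0,0,0]},
  {"slide":[0.22,0,-0.005],"rot":[0,0,0]},
  {"slide":[0.3,0,-0.005],"rot":[0,0,0]},
  {"slide":[0.38,0,-0.005],"rot":[0,0,0]},
])

```text
time: 13.88
tool_pos: [0.4356, -0.0554, 0.2407]
orientation: [-0.06, 0.998, 0.002, 0.003]
ft_force: [-0.4, -0.3, -1.8]
opening: 0.189
gripper_force: 69.6
```

```bash
cat > chk.py <<'E'
from meas import *
a=cv2.imread('pics/side0.png').astype(int)
def boxdiff(n='side'):
    im=snapshot(n); return im
im=snapshot('side'); b=im[:,:,::-1].astype(int)
# blank-coloured / changed pixels in the box interior, and in the flap region
P=[box(x,y).tolist()+[z] for x in (.04,.29) for y in (-.08,.08) for z in (.02,.2)]
hull=cv2.convexHull(proj('side',P).astype(np.float32)).astype(np.int32)
m=np.zeros(b.shape[:2],np.uint8); cv2.fillConvexPoly(m,hull,255)
d=((abs(a-b).max(2)>18)&(m>0)).astype(np.uint8)
for c in cv2.findContours(d,cv2.RETR_EXTERNAL,cv2.CHAIN_APPROX_NONE)[0]:
    if cv2.contourArea(c)>25:
        x,y,w,h=cv2.boundingRect(c); ctr=[x+w/2,y+h/2]; print('changed in box',(x,y,w,h),cv2.contourArea(c),'if z=.03:',((plane('side',[ctr],.03)[0,:2]-O)@np.c_[BX,BY]).round(3))
f=proj('side',[box(0,y).tolist()+[z] for y in (-.05,.05) for z in (.165,.215)]).astype(np.int32)
m[:]=0; cv2.fillConvexPoly(m,cv2.convexHull(f),255); print('flap region diff to start',abs(a-b).max(2)[m>0].mean().round(1))
cv2.imwrite('pics/chk.png',im[:,:,::-1])
t=snapshot('top')
for c in rects(t,(12,60,120),(28,190,255),60,(360,195,470,270)): print('blank',cv2.boundingRect(c),wrect('top',c,.036))
E
python3 chk.py; python3 -c "
from h import *
go(.4476,.197,.30,-7.1)"
```

```text
changed in box (392, 182, 26, 18) 266.0 if z=.03: [0.277 0.011]
changed in box (339, 165, 13, 36) 173.0 if z=.03: [0.173 0.178]
flap region diff to start 9.9
blank (414, 219, 18, 27) [ 444.7 -364.6   88.4   36.2   16.7]
blank (445, 204, 20, 12) [ 522.9 -478.7   70.2   35.1  -77.3]
t 13.98 at [ 0.4328 -0.0558  0.2407] psi 6.79 slide [-0.112  0.624 -0.142] rot [0.017 0.01  0.463]
```

Blank A is in the box, at its far end. Parking the shoe.

Request:
apply_moves([
  {"slide":[0,0,-0.07],"rot":[0,0,0]},
  {"slide":[0,0.08,-0.13],"rot":[0,0,0.1]},
  {"slide":[-0.02,0.16,-0.14],"rot":[0,0,0.2]},
  {"slide":[-0.04,0.24,-0.14],"rot":[0,0,0.3]},
  {"slide":[-0.06,0.32,-0.14],"rot":[0,0,0.4]},
])

```text
time: 14.4
tool_pos: [0.446, 0.0763, 0.2986]
orientation: [0.047, 0.999, 0.003, 0.004]
ft_force: [0.3, 0.2, -3.2]
opening: 0.189
gripper_force: 69.6
```

```bash
python3 -c "
from h import *
go(.4476,.197,.25,-7.1)"
```

```text
t 14.4 at [0.446  0.0763 0.2986] psi -5.35 slide [0.025 0.3   0.123] rot [0.014 0.016 0.058]
```

Request:
apply_moves([
  {"slide":[0.01,0.08,0],"rot":[0,0,0.02]},
  {"slide":[0.02,0.16,0],"rot":[0.01,0.01,0.05]},
  {"slide":[0.025,0.24,0.03],"rot":[0.01,0.015,0.058]},
  {"slide":[0.025,0.3,0.08],"rot":[0.01,0.015,0.058]},
  {"slide":[0.025,0.3,0.12],"rot":[0.01,0.015,0.058]},
])

```text
time: 14.82
tool_pos: [0.4457, 0.2023, 0.2489]
orientation: [0.056, 0.998, 0.001, -0.001]
ft_force: [-0.5, 0.6, -3.3]
opening: 0.189
gripper_force: 69.6
```

Request:
apply_moves([
  {"slide":[0,0,0.08],"rot":[0,0,0]},
  {"slide":[0,0,0.16],"rot":[0,0,0]},
  {"slide":[0,0,0.24],"rot":[0,0,0]},
  {"slide":[0,0,0.31],"rot":[0,0,0]},
  {"slide":[0,0,0.36],"rot":[0,0,0]},
])

```text
time: 15.23
tool_pos: [0.4451, 0.195, 0.1032]
orientation: [0.06, 0.998, -0.001, -0.002]
ft_force: [-0.5, -0.1, -3.7]
opening: 0.185
gripper_force: 69.6
```

```bash
python3 -c "
from h import *
snapshot('top');go(.4476,.197,.076,-7.1);print(robot.state()['ft_force'])"
```

```text
t 15.28 at [0.4431 0.1939 0.1001] psi -6.89 slide [-0.011  0.009  0.06 ] rot [-0.01  -0.016  0.007]
[-2.1794266  -1.58067992 -5.61399802]
```

Request:
apply_moves([
  {"slide":[0,0,0.015],"rot":[-0.005,-0.008,0]},
  {"slide":[0,0,0.03],"rot":[-0.01,-0.015,0]},
  {"slide":[0,0,0.045],"rot":[-0.01,-0.015,0]},
  {"slide":[0,0,0.058],"rot":[-0.01,-0.015,0]},
  {"slide":[0,0,0.058],"rot":[-0.01,-0.015,0]},
])

```text
time: 15.7
tool_pos: [0.446, 0.1951, 0.0824]
orientation: [0.061, 0.998, 0.002, 0.003]
ft_force: [-0.0, -0.2, -2.4]
opening: 0.186
gripper_force: 69.6
```

Request:
apply_moves([
  {"slide":[0,0,0.003],"rot":[0,0,0]},
  {"slide":[0,0,0.006],"rot":[0,0,0]},
  {"slide":[0,0,0.006],"rot":[0,0,0]},
])

```text
time: 15.95
tool_pos: [0.4462, 0.1952, 0.0804]
orientation: [0.061, 0.998, 0.003, 0.003]
ft_force: [0.3, 0.0, -4.2]
opening: 0.188
gripper_force: 69.6
```

Request:
apply_moves([
  {"slide":[0,0,0.004],"rot":[0,0,0]},
  {"slide":[0,0,0.008],"rot":[0,0,0]},
  {"slide":[0,0,0.012],"rot":[0,0,0]},
  {"slide":[0,0,0.014],"rot":[0,0,0]},
  {"slide":[0,0,0.014],"rot":[0,0,0]},
])

```text
time: 16.37
tool_pos: [0.4462, 0.195, 0.0754]
orientation: [0.061, 0.998, 0.002, 0.003]
ft_force: [-2.9, -2.1, 4.4]
opening: 0.185
gripper_force: 70.6
```

Contact (+4.4 N upward). Release, rise, and head for blank B.

Request:
apply_moves([
  {"slide":[0,0,0],"rot":[0,0,0]},
  {"slide":[0,0,0],"rot":[0,0,0]},
  {"slide":[0,0,0],"rot":[0,0,0]},
  {"slide":[0,0,0],"rot":[0,0,0]},
  {"slide":[0,0,0],"rot":[0,0,0]},
], claw=1)

```text
time: 16.78
tool_pos: [0.4462, 0.1952, 0.0746]
orientation: [0.061, 0.998, 0.002, 0.003]
ft_force: [0.9, -0.4, -0.7]
opening: 0.881
gripper_force: 0.0
```

Request:
apply_moves([
  {"slide":[0,0,-0.08],"rot":[0,0,0]},
  {"slide":[0,0,-0.18],"rot":[0,0,0]},
  {"slide":[0,0,-0.28],"rot":[0,0,0]},
  {"slide":[0,0,-0.38],"rot":[0,0,0]},
  {"slide":[0,0,-0.48],"rot":[0,0,0]},
])

```text
time: 17.2
tool_pos: [0.4446, 0.194, 0.2686]
orientation: [0.061, 0.998, 0.003, 0.003]
ft_force: [0.9, -0.3, -0.6]
opening: 1.001
gripper_force: 0.0
```

```bash
python3 -c "
from meas import *
go(.446,-.10,.27,16.4)
T=pose();np.save('w9T.npy',T);im=snapshot('wrist');cv2.imwrite('pics/w9.png',im[:,:,::-1])
for c in rects(im,(3,120,40),(18,255,255),800,(240,60,400,300)): print('shoe',cv2.boundingRect(c),wrect('wrist',c,.022,T))
t=snapshot('top')
for c in rects(t,(12,60,120),(28,190,255),60,(360,195,470,270)): print('blank',cv2.boundingRect(c),wrect('top',c,.036))"
```

```text
t 17.2 at [0.4446 0.194  0.2686] psi -6.96 slide [-0.092 -0.729 -0.007] rot [ 0.008  0.013 -0.779]
shoe (291, 111, 54, 140) [469.7 189.1 164.6  59.1  -7.3]
blank (414, 219, 18, 27) [ 444.7 -364.6   88.4   36.2   16.7]
blank (445, 204, 20, 12) [ 517.  -479.6   61.8   40.3   78.2]
```

Request:
apply_moves([
  {"slide":[0,-0.1,0],"rot":[0,0,-0.1]},
  {"slide":[0,-0.2,0],"rot":[0,0,-0.2]},
  {"slide":[0,-0.3,0],"rot":[0,0,-0.232]},
  {"slide":[-0.02,-0.4,0],"rot":[0,0,-0.232]},
  {"slide":[-0.04,-0.48,0],"rot":[0,0,-0.232]},
])

```text
time: 17.72
tool_pos: [0.4369, -0.0013, 0.2654]
orientation: [0.001, 1.0, 0.003, 0.003]
ft_force: [0.6, -1.0, 0.9]
opening: 1.0
gripper_force: 0.0
```

Request:
apply_moves([
  {"slide":[0,-0.1,0],"rot":[0,0,-0.1]},
  {"slide":[0,-0.2,0],"rot":[0,0,-0.2]},
  {"slide":[0,-0.3,0],"rot":[0,0,-0.3]},
  {"slide":[0,-0.4,0],"rot":[0,0,-0.4]},
  {"slide":[0,-0.48,0],"rot":[0,0,-0.5]},
])

```text
time: 18.13
tool_pos: [0.4368, -0.1937, 0.2647]
orientation: [-0.131, 0.991, 0.002, 0.004]
ft_force: [1.4, 0.7, -1.0]
opening: 0.999
gripper_force: 0.0
```

```bash
cat > bl.py <<'E'
from meas import *
T=pose();im=snapshot('wrist')
for c in rects(im,(12,60,100),(28,190,255),300):
    r=wrect('wrist',c,.036,T); print('blank',cv2.boundingRect(c),r)
E
python3 bl.py; python3 -c "
from h import *
go(.446,-.3655,.115,16.4)"
```

```text
blank (381, 228, 186, 161) [577.9  34.8 225.2 197.5   8.6]
blank (557, 199, 83, 128) [463.1 171.7 158.7  58.3  -6.3]
blank (131, 86, 50, 89) [ 446.6 -367.9   90.4   39.2   16.2]
t 18.18 at [ 0.4359 -0.2004  0.265 ] psi 14.72 slide [ 0.083 -0.405  0.375] rot [-0.003  0.014 -0.056]
```

Request:
apply_moves([
  {"slide":[0.02,-0.1,0.05],"rot":[0,0,-0.05]},
  {"slide":[0.04,-0.19,0.1],"rot":[0,0,-0.056]},
  {"slide":[0.06,-0.28,0.15],"rot":[0,0,-0.056]},
  {"slide":[0.083,-0.37,0.2],"rot":[0,0.01,-0.056]},
  {"slide":[0.083,-0.405,0.25],"rot":[0,0.014,-0.056]},
])

```text
time: 18.6
tool_pos: [0.4433, -0.3577, 0.1642]
orientation: [-0.136, 0.991, -0.002, -0.007]
ft_force: [-0.4, 0.4, -0.4]
opening: 1.003
gripper_force: 0.0
```

Request:
apply_moves([
  {"slide":[0,0,0.05],"rot":[0,0,0]},
  {"slide":[0,0,0.1],"rot":[0,0,0]},
  {"slide":[0,0,0.12],"rot":[0,0,0]},
  {"slide":[0,0,0.12],"rot":[0,0,0]},
])

```text
time: 18.93
tool_pos: [0.4458, -0.3499, 0.1187]
orientation: [-0.145, 0.989, 0.002, -0.002]
ft_force: [-0.7, 0.1, 1.0]
opening: 0.997
gripper_force: 0.0
```

```bash
python3 bl.py; python3 -c "
from h import *
go(.446,-.3655,.004,16.4)"
```

```text
blank (268, 132, 57, 132) [ 444.6 -366.1   92.2   36.2   16.5]
t 18.98 at [ 0.4468 -0.3505  0.1205] psi 16.69 slide [ 0.012 -0.036  0.291] rot [ 0.007 -0.003  0.01 ]
```

Request:
apply_moves([
  {"slide":[0.014,-0.036,0.06],"rot":[0,0,0]},
  {"slide":[0.014,-0.036,0.13],"rot":[0,0,0]},
  {"slide":[0.014,-0.036,0.2],"rot":[0,0,0]},
  {"slide":[0.014,-0.036,0.24],"rot":[0,0,0]},
  {"slide":[0.014,-0.036,0.24],"rot":[0,0,0]},
])

```text
time: 19.4
tool_pos: [0.4449, -0.3645, 0.0232]
orientation: [-0.146, 0.989, 0.002, -0.002]
ft_force: [-0.1, 1.0, 1.0]
opening: 0.997
gripper_force: 0.0
```

```bash
python3 -c "
from h import *
snapshot('top');go(.445,-.366,.004,16.5)"
```

```text
t 19.45 at [ 0.4459 -0.3657  0.0252] psi 16.73 slide [ 0.002 -0.     0.053] rot [ 0.006 -0.002  0.008]
```

Request:
apply_moves([
  {"slide":[0,0,0.025],"rot":[0,0,0]},
  {"slide":[0,0,0.05],"rot":[0,0,0]},
  {"slide":[0,0,0.05],"rot":[0,0,0]},
])

```text
time: 19.7
tool_pos: [0.4458, -0.3656, 0.0044]
orientation: [-0.145, 0.989, 0.001, -0.001]
ft_force: [-1.4, 0.3, -1.0]
opening: 0.999
gripper_force: 0.0
```

Request:
apply_moves([
  {"slide":[0,0,0],"rot":[0,0,0]},
  {"slide":[0,0,0],"rot":[0,0,0]},
  {"slide":[0,0,0],"rot":[0,0,0]},
  {"slide":[0,0,0],"rot":[0,0,0]},
  {"slide":[0,0,0],"rot":[0,0,0]},
], claw=0, force=50)

```text
time: 20.12
tool_pos: [0.4462, -0.3664, 0.0056]
orientation: [-0.145, 0.989, 0.001, -0.0]
ft_force: [2.7, -0.7, 1.9]
opening: 0.318
gripper_force: 50.4
```

Request:
apply_moves([
  {"slide":[0,0,0],"rot":[0,0,0]},
  {"slide":[0,0,0],"rot":[0,0,0]},
  {"slide":[0,0,0],"rot":[0,0,0]},
])

```text
time: 20.37
tool_pos: [0.4462, -0.3665, 0.0056]
orientation: [-0.145, 0.989, 0.001, -0.0]
ft_force: [0.3, -0.0, 3.2]
opening: 0.316
gripper_force: 50.8
```

Request:
apply_moves([
  {"slide":[0,0,-0.08],"rot":[0,0,0]},
  {"slide":[0,0,-0.18],"rot":[0,0,0]},
  {"slide":[0,0,-0.28],"rot":[0,0,0]},
  {"slide":[0,0,-0.38],"rot":[0,0,0]},
  {"slide":[0,0,-0.48],"rot":[0,0,0]},
])

```text
time: 20.78
tool_pos: [0.4453, -0.3662, 0.1983]
orientation: [-0.145, 0.989, 0.001, -0.001]
ft_force: [1.0, -0.9, -0.7]
opening: 0.317
gripper_force: 50.2
```

Request:
apply_moves([
  {"slide":[-0.02,0.08,-0.06],"rot":[0,0,0.1]},
  {"slide":[-0.04,0.16,-0.06],"rot":[0,0,0.2]},
  {"slide":[-0.06,0.24,-0.06],"rot":[0,0,0.33]},
  {"slide":[-0.08,0.32,-0.06],"rot":[0,0,0.33]},
  {"slide":[-0.1,0.4,-0.06],"rot":[0,0,0.33]},
])

```text
time: 21.2
tool_pos: [0.4377, -0.2003, 0.221]
orientation: [-0.059, 0.998, 0.001, -0.001]
ft_force: [0.6, 1.5, -1.6]
opening: 0.32
gripper_force: 50.3
```

```bash
python3 -c "
from h import *
b=box(-.058);go(b[0],b[1],.228,6.5)"
```

```text
t 21.2 at [ 0.4377 -0.2003  0.221 ] psi 6.76 slide [-0.447  0.363 -0.017] rot [ 0.004 -0.003  0.009]
```

Request:
apply_moves([
  {"slide":[-0.07,0.06,-0.015],"rot":[0,0,0]},
  {"slide":[-0.14,0.12,-0.015],"rot":[0,0,0]},
  {"slide":[-0.21,0.18,-0.015],"rot":[0,0,0]},
  {"slide":[-0.28,0.24,-0.015],"rot":[0,0,0]},
  {"slide":[-0.35,0.3,-0.015],"rot":[0,0,0.01]},
])

```text
time: 21.62
tool_pos: [0.5638, -0.0647, 0.2269]
orientation: [-0.057, 0.998, 0.001, -0.001]
ft_force: [0.1, -0.7, -0.8]
opening: 0.321
gripper_force: 50.4
```

Request:
apply_moves([
  {"slide":[-0.04,0.03,0],"rot":[0,0,0]},
  {"slide":[-0.08,0.055,0],"rot":[0,0,0]},
  {"slide":[-0.09,0.06,0],"rot":[0,0,0]},
  {"slide":[-0.09,0.06,0],"rot":[0,0,0]},
])

```text
time: 21.95
tool_pos: [0.5965, -0.0371, 0.2263]
orientation: [-0.058, 0.998, 0.001, -0.002]
ft_force: [-0.2, -0.3, -0.7]
opening: 0.318
gripper_force: 50.3
```

```bash
python3 -c "
from h import *
snapshot('top');b=box(-.058);go(b[0],b[1],.168,6.5)"
```

```text
t 22.0 at [ 0.5957 -0.0387  0.2266] psi 6.5 slide [-0.008  0.008  0.147] rot [ 0.003 -0.006 -0.   ]
```

Request:
apply_moves([
  {"slide":[-0.005,0.008,0.04],"rot":[0,0,0]},
  {"slide":[-0.005,0.008,0.08],"rot":[0,0,0]},
  {"slide":[-0.005,0.008,0.12],"rot":[0,0,0]},
  {"slide":[-0.005,0.008,0.145],"rot":[0,0,0]},
  {"slide":[-0.005,0.008,0.147],"rot":[0,0,0]},
])

```text
time: 22.42
tool_pos: [0.5955, -0.0363, 0.1664]
orientation: [-0.056, 0.998, 0.001, -0.003]
ft_force: [0.1, 0.3, -1.5]
opening: 0.319
gripper_force: 50.3
```

Request:
apply_moves([
  {"slide":[0,0,0.003],"rot":[0,0,0]},
  {"slide":[0,0,0.006],"rot":[0,0,0]},
  {"slide":[0,0,0.006],"rot":[0,0,0]},
])

```text
time: 22.67
tool_pos: [0.5983, -0.0351, 0.1672]
orientation: [-0.056, 0.998, 0.001, 0.0]
ft_force: [0.2, 0.8, -1.3]
opening: 0.318
gripper_force: 50.3
```

Request:
apply_moves([
  {"slide":[0,0,0.003],"rot":[0,0,0]},
  {"slide":[0,0,0.006],"rot":[0,0,0]},
  {"slide":[0,0,0.006],"rot":[0,0,0]},
  {"slide":[0,0,0.006],"rot":[0,0,0]},
])

```text
time: 23.0
tool_pos: [0.5986, -0.0348, 0.1656]
orientation: [-0.057, 0.998, 0.001, 0.0]
ft_force: [-1.6, 0.4, 6.1]
opening: 0.319
gripper_force: 51.1
```

Request:
apply_moves([
  {"slide":[0,0,0],"rot":[0,0,0]},
  {"slide":[0,0,0],"rot":[0,0,0]},
  {"slide":[0,0,0],"rot":[0,0,0]},
  {"slide":[0,0,0],"rot":[0,0,0]},
], claw=1)

```text
time: 23.33
tool_pos: [0.5978, -0.0347, 0.1636]
orientation: [-0.057, 0.998, 0.001, -0.001]
ft_force: [0.2, -0.2, -0.2]
opening: 0.87
gripper_force: 0.0
```

Request:
apply_moves([
  {"slide":[0,0,-0.06],"rot":[0,0,0]},
  {"slide":[0,0,-0.12],"rot":[0,0,0]},
  {"slide":[0,0,-0.2],"rot":[0,0,0]},
  {"slide":[0,0,-0.28],"rot":[0,0,0]},
  {"slide":[0,0,-0.3],"rot":[0,0,0]},
])

```text
time: 23.75
tool_pos: [0.6002, -0.0352, 0.2896]
orientation: [-0.057, 0.998, 0.001, 0.004]
ft_force: [0.6, 0.1, 1.0]
opening: 1.001
gripper_force: 0.0
```

```bash
python3 -c "
from meas import *
go(.4455,.1935,.22,-7.2)
T=pose();im=snapshot('wrist');cv2.imwrite('pics/w10.png',im[:,:,::-1])
a=cv2.imread('pics/w4.png')[110:270,270:370].astype(int); print('diff to first placing',abs(a-im[110:270,270:370,::-1]).mean())
t=snapshot('top')
for c in rects(t,(12,60,120),(28,190,255),60,(360,185,470,280)): print('blank?',cv2.boundingRect(c),wrect('top',c,.036))
for c in rects(t,(5,120,60),(18,255,220),200,(235,190,290,270)): print('shoe',cv2.boundingRect(c),wrect('top',c,.036))"
```

```text
t 23.75 at [ 0.6002 -0.0352  0.2896] psi 6.49 slide [0.321 0.612 0.173] rot [0.004 0.013 0.456]
diff to first placing 2.9754375
blank? (445, 204, 20, 12) [ 517.  -479.6   61.8   40.3   78.2]
shoe (252, 206, 22, 48) [467.5 186.7 160.6  59.   -7.3]
```

Blank B is placed the same as the first one. Back to the shoe.

Request:
apply_moves([
  {"slide":[0.04,0.08,0],"rot":[0,0,0.15]},
  {"slide":[0.08,0.16,0],"rot":[0,0,0.3]},
  {"slide":[0.12,0.24,0],"rot":[0,0,0.446]},
  {"slide":[0.16,0.31,0],"rot":[0,0,0.456]},
  {"slide":[0.16,0.31,0],"rot":[0,0,0.456]},
])

```text
time: 24.27
tool_pos: [0.5162, 0.0884, 0.2823]
orientation: [0.058, 0.998, 0.002, -0.003]
ft_force: [1.0, 0.9, -0.2]
opening: 0.999
gripper_force: 0.0
```

Request:
apply_moves([
  {"slide":[0.05,0.06,0.03],"rot":[0,0,0]},
  {"slide":[0.1,0.12,0.06],"rot":[0,0,0]},
  {"slide":[0.15,0.18,0.1],"rot":[0,0,0.02]},
  {"slide":[0.2,0.24,0.15],"rot":[0,0,0.02]},
  {"slide":[0.204,0.24,0.157],"rot":[0,0,0.02]},
])

```text
time: 24.68
tool_pos: [0.4452, 0.1916, 0.2165]
orientation: [0.063, 0.998, 0.0, -0.005]
ft_force: [-1.8, 1.1, -1.1]
opening: 1.0
gripper_force: 0.0
```

```bash
python3 -c "
from meas import *
snapshot('top');T=pose();im=snapshot('wrist')
for c in rects(im,(3,120,40),(18,255,255),800,(230,60,420,320)):
    r=wrect('wrist',c,.022,T); print('shoe',cv2.boundingRect(c),r)
    a=np.radians(r[4]); print('handle',r[:2]-24*np.array([np.cos(a),np.sin(a)]))
go(.4457,.193,.075,-7.2)"
```

```text
shoe (293, 114, 62, 157) [469.5 188.9 162.8  58.8  -7.3]
handle [445.69453338 191.94955061]
t 24.78 at [0.4492 0.1869 0.2189] psi -7.58 slide [0.009 0.014 0.36 ] rot [-0.003 -0.011 -0.013]
```

Request:
apply_moves([
  {"slide":[0.01,0.013,0.08],"rot":[0,-0.01,-0.013]},
  {"slide":[0.01,0.013,0.16],"rot":[0,-0.01,-0.013]},
  {"slide":[0.01,0.013,0.24],"rot":[0,-0.01,-0.013]},
  {"slide":[0.01,0.013,0.32],"rot":[0,-0.01,-0.013]},
  {"slide":[0.01,0.013,0.34],"rot":[0,-0.01,-0.013]},
])

```text
time: 25.2
tool_pos: [0.4455, 0.1893, 0.0808]
orientation: [0.066, 0.998, -0.002, -0.002]
ft_force: [-0.8, 0.1, 0.3]
opening: 1.0
gripper_force: 0.0
```

```bash
python3 -c "
from h import *
snapshot('top');go(.446,.192,.073,-7.2)"
```

```text
t 25.25 at [0.4458 0.1897 0.0816] psi -7.52 slide [0.    0.006 0.021] rot [-0.006 -0.005 -0.011]
```

Request:
apply_moves([
  {"slide":[0,0.003,0.012],"rot":[0,0,-0.01]},
  {"slide":[0,0.005,0.024],"rot":[0,0,-0.01]},
  {"slide":[0,0.005,0.024],"rot":[0,0,-0.01]},
])

```text
time: 25.5
tool_pos: [0.4494, 0.1949, 0.0771]
orientation: [0.062, 0.998, 0.001, 0.003]
ft_force: [-0.2, 0.4, -0.3]
opening: 1.004
gripper_force: 0.0
```

```bash
python3 -c "
from h import *
snapshot('top');go(.446,.192,.073,-7.2)"
```

```text
t 25.55 at [0.4493 0.1949 0.0773] psi -7.11 slide [ 0.007 -0.008  0.011] rot [0.005 0.01  0.003]
```

Request:
apply_moves([
  {"slide":[0.007,-0.006,0.008],"rot":[0,0,0]},
  {"slide":[0.007,-0.006,0.012],"rot":[0,0,0]},
  {"slide":[0.007,-0.006,0.012],"rot":[0,0,0]},
  {"slide":[0.007,-0.006,0.012],"rot":[0,0,0]},
  {"slide":[0.007,-0.006,0.012],"rot":[0,0,0]},
])

```text
time: 25.97
tool_pos: [0.4453, 0.1926, 0.0715]
orientation: [0.062, 0.998, 0.001, 0.002]
ft_force: [0.2, -1.3, 0.1]
opening: 0.999
gripper_force: 0.0
```

Request:
apply_moves([
  {"slide":[0,0,0],"rot":[0,0,0]},
  {"slide":[0,0,0],"rot":[0,0,0]},
  {"slide":[0,0,0],"rot":[0,0,0]},
  {"slide":[0,0,0],"rot":[0,0,0]},
  {"slide":[0,0,0],"rot":[0,0,0]},
], claw=0, force=70)

```text
time: 26.38
tool_pos: [0.4452, 0.1925, 0.0713]
orientation: [0.062, 0.998, 0.001, 0.002]
ft_force: [0.6, 0.2, -0.3]
opening: 0.298
gripper_force: 0.0
```

Request:
apply_moves([
  {"slide":[0,0,0],"rot":[0,0,0]},
  {"slide":[0,0,0],"rot":[0,0,0]},
  {"slide":[0,0,0],"rot":[0,0,0]},
  {"slide":[0,0,0],"rot":[0,0,0]},
])

```text
time: 26.72
tool_pos: [0.4452, 0.1921, 0.0714]
orientation: [0.062, 0.998, 0.0, 0.002]
ft_force: [-0.8, -2.0, 3.8]
opening: 0.186
gripper_force: 69.9
```

Request:
apply_moves([
  {"slide":[0,0,-0.08],"rot":[0,0,0]},
  {"slide":[0,0,-0.16],"rot":[0,0,0]},
  {"slide":[0,0,-0.26],"rot":[0,0,0]},
  {"slide":[0,0,-0.36],"rot":[0,0,0]},
  {"slide":[0,0,-0.46],"rot":[0,0,0]},
])

```text
time: 27.13
tool_pos: [0.4436, 0.1922, 0.256]
orientation: [0.062, 0.998, 0.001, 0.001]
ft_force: [0.8, 1.2, -3.8]
opening: 0.192
gripper_force: 69.5
```

```bash
python3 -c "
from h import *
b=box(-.223); go(b[0],b[1],.285,6.5)"
```

```text
t 27.13 at [0.4436 0.1922 0.256 ] psi -7.08 slide [-0.053 -0.613 -0.073] rot [ 0.002  0.004 -0.453]
```

Request:
apply_moves([
  {"slide":[0,-0.04,-0.07],"rot":[0,0,-0.1]},
  {"slide":[0,-0.11,-0.073],"rot":[0,0,-0.2]},
  {"slide":[0.0,-0.19,-0.073],"rot":[0,0,-0.3]},
  {"slide":[0.0,-0.27,-0.073],"rot":[0,0,-0.4]},
  {"slide":[0.0,-0.34,-0.073],"rot":[0,0,-0.453]},
])

```text
time: 27.55
tool_pos: [0.4268, 0.0555, 0.2834]
orientation: [-0.058, 0.998, 0.0, 0.001]
ft_force: [0.5, 0.2, -2.8]
opening: 0.187
gripper_force: 69.5
```

Request:
apply_moves([
  {"slide":[0.0,-0.07,0],"rot":[0,0,0]},
  {"slide":[0.0,-0.14,0],"rot":[0,0,0]},
  {"slide":[0.01,-0.21,0],"rot":[0,0,0]},
  {"slide":[0.01,-0.265,0],"rot":[0,0,0]},
  {"slide":[0.01,-0.265,0],"rot":[0,0,0]},
])

```text
time: 27.97
tool_pos: [0.4352, -0.0539, 0.2834]
orientation: [-0.053, 0.999, -0.0, 0.002]
ft_force: [0.3, -0.8, -3.5]
opening: 0.194
gripper_force: 69.5
```

```bash
python3 -c "
from h import *
snapshot('top');b=box(-.224); go(b[0],b[1],.234,6.5)"
```

```text
t 28.02 at [ 0.4352 -0.0508  0.2834] psi 6.2 slide [ 0.006 -0.008  0.123] rot [ 0.002  0.006 -0.01 ]
```

Request:
apply_moves([
  {"slide":[0.005,-0.01,0.03],"rot":[0,0,0]},
  {"slide":[0.005,-0.01,0.06],"rot":[0,0,0]},
  {"slide":[0.005,-0.01,0.09],"rot":[0,0,0]},
  {"slide":[0.005,-0.01,0.12],"rot":[0,0,0]},
  {"slide":[0.005,-0.01,0.122],"rot":[0,0,0]},
])

```text
time: 28.43
tool_pos: [0.4327, -0.0519, 0.2321]
orientation: [-0.057, 0.998, 0.0, -0.0]
ft_force: [0.0, -0.6, -2.5]
opening: 0.193
gripper_force: 69.5
```

```bash
python3 -c "
from h import *
snapshot('top');b=box(-.07); go(b[0],b[1],.234,6.5);print(robot.state()['ft_force'])"
```

```text
t 28.48 at [ 0.4331 -0.052   0.2333] psi 6.55 slide [-0.385 -0.005 -0.002] rot [0.002 0.001 0.002]
[-0.14763828 -0.47322433 -2.81554198]
```

Request:
apply_moves([
  {"slide":[-0.03,-0.005,0],"rot":[0,0,0]},
  {"slide":[-0.07,-0.005,0],"rot":[0,0,0]},
  {"slide":[-0.11,-0.005,0],"rot":[0,0,0]},
  {"slide":[-0.15,-0.005,0],"rot":[0,0,0]},
  {"slide":[-0.19,-0.005,0],"rot":[0,0,0]},
])

```text
time: 28.9
tool_pos: [0.5104, -0.0456, 0.2357]
orientation: [-0.057, 0.998, 0.001, 0.001]
ft_force: [-1.4, -0.0, -3.1]
opening: 0.191
gripper_force: 69.6
```

```bash
python3 -c "
from h import *
b=box(-.07); go(b[0],b[1],.234,6.5);print(robot.state()['ft_force'])"
```

```text
t 28.9 at [ 0.5104 -0.0456  0.2357] psi 6.53 slide [-0.192  0.001  0.005] rot [0.002 0.005 0.001]
[-1.41640877 -0.02507237 -3.08488401]
```

Request:
apply_moves([
  {"slide":[-0.04,0,0.003],"rot":[0,0,0]},
  {"slide":[-0.08,0,0.003],"rot":[0,0,0]},
  {"slide":[-0.12,0,0.003],"rot":[0,0,0]},
  {"slide":[-0.16,0,0.003],"rot":[0,0,0]},
  {"slide":[-0.192,0,0.003],"rot":[0,0,0]},
])

```text
time: 29.32
tool_pos: [0.5876, -0.0364, 0.2346]
orientation: [-0.057, 0.998, 0.0, 0.002]
ft_force: [-0.8, 0.3, -4.1]
opening: 0.189
gripper_force: 69.5
```

```bash
python3 -c "
from h import *
snapshot('top');b=box(-.223); go(b[0],b[1],.236,6.5);print(robot.state()['ft_force'])"
```

```text
t 29.37 at [ 0.5896 -0.0358  0.2344] psi 6.62 slide [ 0.39  -0.    -0.006] rot [0.    0.012 0.004]
[ 1.74679866  1.22062794 -4.08353422]
```

Request:
apply_moves([
  {"slide":[0.06,0,0],"rot":[0,0,0]},
  {"slide":[0.14,0,0],"rot":[0,0,0]},
  {"slide":[0.22,0,-0.005],"rot":[0,0,0]},
  {"slide":[0.3,0,-0.005],"rot":[0,0,0]},
  {"slide":[0.38,0,-0.005],"rot":[0,0,0]},
])

```text
time: 29.78
tool_pos: [0.4338, -0.0545, 0.2361]
orientation: [-0.057, 0.998, 0.0, 0.002]
ft_force: [-0.6, 0.2, -2.7]
opening: 0.192
gripper_force: 69.5
```

Request:
apply_moves([
  {"slide":[0,0,-0.07],"rot":[0,0,0]},
  {"slide":[0,0.08,-0.13],"rot":[0,0,0]},
  {"slide":[-0.02,0.16,-0.14],"rot":[0,0,0]},
  {"slide":[-0.02,0.24,-0.14],"rot":[0,0,0]},
  {"slide":[-0.02,0.32,-0.14],"rot":[0,0,0]},
])

```text
time: 30.2
tool_pos: [0.4285, 0.0751, 0.2935]
orientation: [-0.057, 0.998, 0.001, 0.003]
ft_force: [0.3, 0.1, -3.3]
opening: 0.191
gripper_force: 69.6
```

```bash
python3 chk.py; python3 -c "
from h import *
go(.43,.15,.29,6.5)
a=cv2.imread('pics/top0.png').astype(int);t=snapshot('top')[:,:,::-1]
b=cv2.resize(cv2.imread('pics/chk.png')[120:280,200:460],None,fx=1.5,fy=1.5)
c=cv2.resize(t[50:250,260:460],None,fx=2,fy=2)
print(robot.state()['q'].round(2))
o=np.zeros((400,800,3),np.uint8);o[:240,:390]=b;o[:400,395:795]=c;cv2.imwrite('pics/c13.png',o)"
```

```text
changed in box (383, 182, 35, 21) 384.0 if z=.03: [0.259 0.016]
flap region diff to start 4.0
blank (445, 204, 20, 12) [ 522.1 -478.9   70.2   33.4  -77.3]
t 30.3 at [0.4273 0.0799 0.2925] psi 7.07 slide [-0.028  0.173  0.007] rot [0.006 0.008 0.019]
[-0.42 -0.18  0.16  1.86  0.03  1.45  1.42]
```

View pics/c13.png

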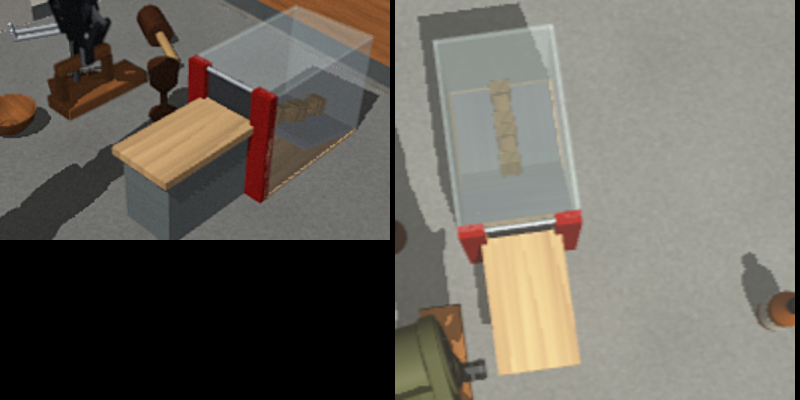

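Both blanks are in the box at its far end, with the flap shut and the deck clear. Before hanging the shoe, I check that no third blank is hidden in the areas the arm covered.

```bash
python3 - <<'E'
from meas import *
im=cv2.imread('pics/top1.png')[:,:,::-1].copy()
hsv=cv2.cvtColor(im,cv2.COLOR_RGB2HSV)
for c in rects(im,(12,60,100),(28,190,255),40):
    x,y,w,h=cv2.boundingRect(c); m=np.zeros(im.shape[:2],np.uint8); cv2.drawContours(m,[c],-1,255,-1)
    (a,b)=cv2.minAreaRect(c)[1]; print((x,y,w,h),'area',cv2.contourArea(c),'fill',round(cv2.contourArea(c)/(a*b),2),wrect('top',c,.036)[:4],'hsv',np.array(cv2.mean(hsv,m)[:3]).round())
ROB=[('side',cv2.imread('pics/chk.png')[:,:,::-1].copy())]
for n,i in ROB:
    for c in rects(i,(12,60,100),(28,190,255),60): print(n,cv2.boundingRect(c),cv2.contourArea(c),plane(n,[c[:,0].mean(0)],.018)[0,:2].round(2))
go(.42,.21,.295,28.7)
E
```

```text
(114, 349, 33, 25) area 493.5 fill 0.68 [ 33.  633.6 102.2  76.3] hsv [ 18. 109. 190.]
(73, 321, 67, 48) area 1149.0 fill 0.57 [ 97.6 715.3 236.5  93.3] hsv [ 18. 109. 185.]
(189, 232, 35, 36) area 937.0 fill 0.79 [401.3 380.7 120.  117.3] hsv [ 13. 129. 144.]
(421, 230, 11, 16) area 85.0 fill 0.57 [ 425.5 -370.3   48.3   36.2] hsv [ 19. 106. 202.]
(251, 205, 23, 48) area 751.5 fill 0.89 [468.8 187.4 162.8  62.1] hsv [ 13. 132. 142.]
(443, 200, 22, 16) area 124.0 fill 0.47 [ 520.  -476.4   59.9   53.5] hsv [ 13. 139. 138.]
(303, 165, 50, 73) area 2672.5 fill 0.92 [563.5 -40.1 243.7 144.2] hsv [ 19.  95. 210.]
(184, 119, 37, 17) area 204.0 fill 0.84 [836.1 401.  135.5  23.6] hsv [ 18. 107. 198.]
(569, 108, 71, 110) area 790.5 fill 0.1 [  674.3 -1006.3   377.4   237.5] hsv [ 16. 121. 108.]
(624, 90, 16, 115) area 1183.5 fill 0.69 [  728.8 -1108.9   410.9    52.5] hsv [ 16. 126. 103.]
side (378, 210, 16, 15) 67.5 [ 0.79 -0.04]
side (378, 206, 59, 45) 90.0 [ 0.81 -0.11]
side (274, 185, 95, 62) 2965.0 [0.65 0.09]
side (190, 182, 34, 22) 465.0 [0.42 0.42]
side (247, 173, 36, 20) 127.0 [0.61 0.36]
side (83, 163, 23, 37) 499.5 [0.14 0.74]
side (59, 154, 23, 37) 376.0 [0.09 0.87]
side (304, 141, 15, 19) 94.5 [0.86 0.43]
side (16, 62, 23, 21) 233.5 [0.12 2.28]
side (320, 0, 320, 261) 50233.0 [1.92 0.33]
t 30.35 at [0.4279 0.0764 0.2924] psi 6.86 slide [-0.02   0.334 -0.006] rot [-0.     0.008 -0.728]
```

The wood at lower left is three equal upright stumps (23×37 px each in the side view), not blanks, so there were two. Hanging the shoe.

Request:
apply_moves([
  {"slide":[0,0.06,0],"rot":[0,0,-0.18]},
  {"slide":[0,0.13,0],"rot":[0,0,-0.36]},
  {"slide":[-0.01,0.2,0],"rot":[0,0,-0.54]},
  {"slide":[-0.02,0.27,-0.006],"rot":[0,0,-0.72]},
  {"slide":[-0.02,0.334,-0.006],"rot":[0,0,-0.72]},
])

```text
time: 30.77
tool_pos: [0.4221, 0.2078, 0.2953]
orientation: [-0.244, 0.97, 0.0, 0.003]
ft_force: [0.5, 0.1, -3.5]
opening: 0.191
gripper_force: 69.7
```

```bash
python3 -c "
from h import *
go(.418,.34,.295,50.5)"
```

```text
t 30.77 at [0.4221 0.2078 0.2953] psi 28.25 slide [-0.148  0.296  0.001] rot [-0.004  0.009 -0.742]
```

Request:
apply_moves([
  {"slide":[-0.03,0.06,0],"rot":[0,0,-0.18]},
  {"slide":[-0.06,0.12,0],"rot":[0,0,-0.36]},
  {"slide":[-0.09,0.18,0],"rot":[0,0,-0.54]},
  {"slide":[-0.12,0.24,0],"rot":[0,0,-0.72]},
  {"slide":[-0.148,0.296,0],"rot":[0,0,-0.742]},
])

```text
time: 31.18
tool_pos: [0.4183, 0.34, 0.295]
orientation: [-0.427, 0.904, -0.001, 0.002]
ft_force: [0.3, -0.8, -3.7]
opening: 0.19
gripper_force: 69.7
```

```bash
cat >> h.py <<'E'
SX=np.array([.952,-.3057]); SY=np.array([.3057,.952]); SO=np.array([.585,.409])
def st(x,y=0): return SO+x*SX+y*SY
E
python3 -c "
from h import *
b=st(-.18);print(b);go(b[0],b[1],.295,72.2)"
```

```text
[0.41364  0.464026]
t 31.18 at [0.4183 0.34   0.295 ] psi 50.53 slide [-0.232  0.206  0.   ] rot [-0.006  0.005 -0.722]
```

Request:
apply_moves([
  {"slide":[-0.05,0.04,0],"rot":[0,0,-0.18]},
  {"slide":[-0.1,0.08,0],"rot":[0,0,-0.36]},
  {"slide":[-0.15,0.13,0],"rot":[0,0,-0.54]},
  {"slide":[-0.2,0.18,0],"rot":[0,0,-0.72]},
  {"slide":[-0.232,0.206,0],"rot":[0,0,-0.722]},
])

```text
time: 31.6
tool_pos: [0.4127, 0.4661, 0.2946]
orientation: [-0.59, 0.807, 0.0, 0.002]
ft_force: [-0.5, 0.4, -4.1]
opening: 0.19
gripper_force: 69.7
```

Request:
apply_moves([
  {"slide":[0,0,0.04],"rot":[0,0,0]},
  {"slide":[0,0,0.08],"rot":[0,0,0]},
  {"slide":[0,0,0.12],"rot":[0,0,0]},
  {"slide":[0,0,0.15],"rot":[0,0,0]},
  {"slide":[0,0,0.15],"rot":[0,0,0]},
])

```text
time: 32.02
tool_pos: [0.4136, 0.4614, 0.2316]
orientation: [-0.587, 0.809, -0.002, -0.001]
ft_force: [0.3, -1.0, -4.0]
opening: 0.19
gripper_force: 69.6
```

```bash
python3 -c "
from h import *
snapshot('top');b=st(-.18);go(b[0],b[1],.2055,72.2);print(robot.state()['q'].round(2))
T=pose();im=snapshot('wrist');np.save('w14T.npy',T);cv2.imwrite('pics/w14.png',im[:,:,::-1]);cv2.imwrite('pics/s14.png',snapshot('side')[:,:,::-1])"
```

```text
t 32.07 at [0.4139 0.4622 0.2335] psi 71.95 slide [-0.004  0.002  0.07 ] rot [-0.005 -0.002 -0.008]
[-0.76  0.26 -0.15  1.52  0.04  1.36  1.91]
```

```bash
python3 - <<'E'
from meas import *
T=np.load('w14T.npy'); im=cv2.imread('pics/w14.png')[:,:,::-1].copy()
f=lambda P:proj('wrist',np.array(P)@T[:3,:3].T+T[:3,3],T)
print('pred sole rear',f([[.058,-.03,.0494],[.058,.03,.0494]]).round(1),'bar rear top',f([[.0515,0,-.0166]]).round(1))
for c in rects(im,(3,120,40),(18,255,255),800,(230,90,410,260)):
    r=c[:,0]; print(cv2.boundingRect(c), r[r[:,1]<r[:,1].min()+4][:,0].min(), r[r[:,1]<r[:,1].min()+4][:,0].max())
E
```

```text
pred sole rear [[265.6 126. ]
 [376.5 126. ]] bar rear top [[321.3 159.2]]
(239, 90, 136, 170) 239 369
```

Request:
apply_moves([
  {"slide":[-0.003,0.002,0.02],"rot":[0,0,-0.008]},
  {"slide":[-0.003,0.002,0.04],"rot":[0,0,-0.008]},
  {"slide":[-0.003,0.002,0.06],"rot":[0,0,-0.008]},
  {"slide":[-0.003,0.002,0.07],"rot":[0,0,-0.008]},
  {"slide":[-0.003,0.002,0.07],"rot":[0,0,-0.008]},
])

```text
time: 32.58
tool_pos: [0.4129, 0.4642, 0.2053]
orientation: [-0.59, 0.808, -0.001, 0.0]
ft_force: [0.1, 0.0, -3.3]
opening: 0.186
gripper_force: 69.7
```

```bash
python3 -c "
from h import *
snapshot('top');b=st(-.07);go(b[0],b[1],.2055,72.2)
im=snapshot('side')[:,:,::-1];cv2.imwrite('pics/s15.png',cv2.resize(im[90:250,150:330],None,fx=3.5,fy=3.5,interpolation=cv2.INTER_CUBIC))"
```

```text
t 32.63 at [0.4132 0.4646 0.2061] psi 72.26 slide [ 0.001 -0.276  0.002] rot [-0.005  0.001  0.002]
```

View pics/s15.png

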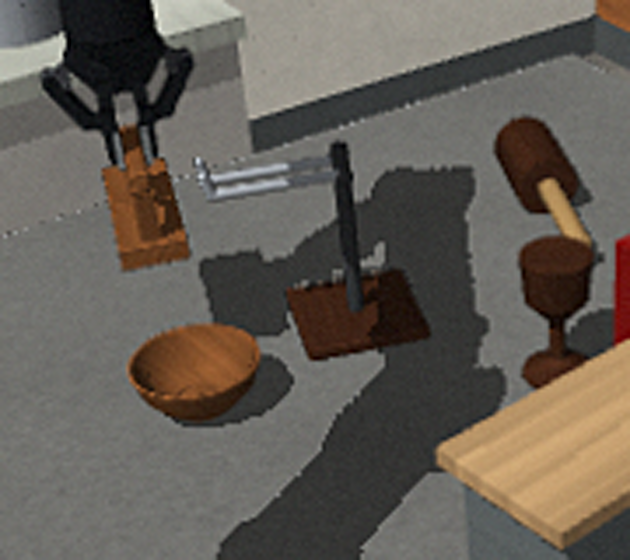

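Side view: the shoe hangs level just outside the tips, its opening lined up with the prongs. Sliding in, in two halves.

Request:
apply_moves([
  {"slide":[0,-0.025,0.001],"rot":[0,0,0]},
  {"slide":[0,-0.05,0.001],"rot":[0,0,0]},
  {"slide":[0,-0.08,0.001],"rot":[0,0,0]},
  {"slide":[0,-0.11,0.001],"rot":[0,0,0]},
  {"slide":[0,-0.14,0.001],"rot":[0,0,0]},
])

```text
time: 33.1
tool_pos: [0.4691, 0.4469, 0.207]
orientation: [-0.589, 0.808, -0.001, 0.002]
ft_force: [0.2, -0.3, -2.9]
opening: 0.19
gripper_force: 69.7
```

```bash
python3 -c "
from h import *
b=st(-.07);go(b[0],b[1],.2055,72.2);print(robot.state()['ft_force'])"
```

```text
t 33.1 at [0.4691 0.4469 0.207 ] psi 72.16 slide [ 0.001 -0.13   0.004] rot [-0.008  0.005 -0.001]
[ 0.2017241  -0.34505107 -2.86342807]
```

Request:
apply_moves([
  {"slide":[0,-0.03,0.002],"rot":[0,0,0]},
  {"slide":[0,-0.06,0.002],"rot":[0,0,0]},
  {"slide":[0,-0.09,0.002],"rot":[0,0,0]},
  {"slide":[0,-0.13,0.002],"rot":[0,0,0]},
  {"slide":[0,-0.13,0.002],"rot":[0,0,0]},
])

```text
time: 33.52
tool_pos: [0.5211, 0.429, 0.2059]
orientation: [-0.588, 0.809, -0.002, 0.003]
ft_force: [2.4, -1.2, -3.6]
opening: 0.188
gripper_force: 69.7
```

```bash
python3 -c "
from h import *
snapshot('top');b=st(-.07);go(b[0],b[1],.1785,72.2);print(robot.state()['ft_force'])"
```

```text
t 33.57 at [0.5191 0.4301 0.2059] psi 72.03 slide [-0.     0.002  0.068] rot [-0.009  0.003 -0.006]
[-0.76446279 -0.40937456 -2.61582582]
```

Request:
apply_moves([
  {"slide":[0,0,0.015],"rot":[-0.004,0,0]},
  {"slide":[0,0,0.03],"rot":[-0.008,0,0]},
  {"slide":[0,0,0.045],"rot":[-0.008,0,0]},
  {"slide":[0,0,0.06],"rot":[-0.008,0,0]},
  {"slide":[0,0,0.06],"rot":[-0.008,0,0]},
])

```text
time: 33.98
tool_pos: [0.5151, 0.4318, 0.18]
orientation: [-0.59, 0.807, 0.001, -0.001]
ft_force: [-1.8, -1.1, -4.4]
opening: 0.193
gripper_force: 69.6
```

Request:
apply_moves([
  {"slide":[0,0,0.003],"rot":[0,0,0]},
  {"slide":[0,0,0.006],"rot":[0,0,0]},
  {"slide":[0,0,0.006],"rot":[0,0,0]},
])

```text
time: 34.23
tool_pos: [0.5165, 0.4322, 0.1799]
orientation: [-0.59, 0.808, 0.001, 0.001]
ft_force: [-0.8, 0.3, -3.9]
opening: 0.188
gripper_force: 69.7
```

Request:
apply_moves([
  {"slide":[0,0,0.002],"rot":[0,0,0]},
  {"slide":[0,0,0.004],"rot":[0,0,0]},
  {"slide":[0,0,0.006],"rot":[0,0,0]},
  {"slide":[0,0,0.006],"rot":[0,0,0]},
])

```text
time: 34.57
tool_pos: [0.5167, 0.4322, 0.1784]
orientation: [-0.59, 0.808, 0.001, 0.001]
ft_force: [-1.3, -1.6, 1.4]
opening: 0.191
gripper_force: 70.2
```

The prongs now carry the shoe. Opening partly, then rising.

Request:
apply_moves([
  {"slide":[0,0,0],"rot":[0,0,0]},
  {"slide":[0,0,0],"rot":[0,0,0]},
  {"slide":[0,0,0],"rot":[0,0,0]},
  {"slide":[0,0,0],"rot":[0,0,0]},
  {"slide":[0,0,0],"rot":[0,0,0]},
], claw=0.5)

```text
time: 34.98
tool_pos: [0.5166, 0.4322, 0.1776]
orientation: [-0.59, 0.808, 0.001, 0.001]
ft_force: [0.1, 0.2, -0.1]
opening: 0.498
gripper_force: 0.0
```

Request:
apply_moves([
  {"slide":[0,0,-0.02],"rot":[0,0,0]},
  {"slide":[0,0,-0.06],"rot":[0,0,0]},
  {"slide":[0,0,-0.14],"rot":[0,0,0]},
  {"slide":[0,0,-0.24],"rot":[0,0,0]},
  {"slide":[0,0,-0.34],"rot":[0,0,0]},
])

```text
time: 35.4
tool_pos: [0.5161, 0.4313, 0.3149]
orientation: [-0.59, 0.808, 0.001, 0.0]
ft_force: [1.2, 0.8, -0.2]
opening: 0.503
gripper_force: 0.0
```

Request:
apply_moves([
  {"slide":[0,0,-0.05],"rot":[0,0,0]},
  {"slide":[0,0,-0.1],"rot":[0,0,0]},
  {"slide":[0,0,-0.1],"rot":[0,0,0]},
  {"slide":[0,0,-0.1],"rot":[0,0,0]},
  {"slide":[0,0,-0.1],"rot":[0,0,0]},
])

```text
time: 35.82
tool_pos: [0.5163, 0.4315, 0.3525]
orientation: [-0.59, 0.808, 0.001, -0.0]
ft_force: [-0.3, -0.5, 0.1]
opening: 0.499
gripper_force: 0.0
```

```bash
python3 - <<'E'
from meas import *
T=pose(); im=snapshot('wrist'); cv2.imwrite('pics/w16.png',im[:,:,::-1]); t=snapshot('top'); s=snapshot('side'); s2=snapshot('side')
print('motion',abs(s.astype(int)-s2).max(), robot.state()['time'], T[:3,3])
b=st(-.072); print('exp bar top ctr',proj('wrist',[[*b,.195]],T).round(), 'ends',proj('wrist',[[*(b+k*SY),.195] for k in (-.052,.052)],T).round())
hs=cv2.cvtColor(im,cv2.COLOR_RGB2HSV)
for c in rects(im,(3,120,40),(18,255,255),500): print('brown wrist',cv2.boundingRect(c),wrect('wrist',c,.195,T),wrect('wrist',c,.129,T))
e=proj('side',[[*(st(-.072,y)+0),z] for y in (-.0585,.1065) for z in (.107,.195)]); print('exp side',e.round())
for c in rects(s,(3,120,40),(18,255,255),100,(150,90,300,230)): print('side',cv2.boundingRect(c))
a=cv2.imread('pics/side0.png')[:,:,::-1]
for n,(x0,y0,x1,y1) in {'goblet':(295,155,323,205),'oil':(425,315,465,377),'bowl':(188,182,226,212)}.items(): print(n,abs(a[y0:y1,x0:x1].astype(int)-s[y0:y1,x0:x1]).mean().round(1))
E
```

```text
motion 57 36.0167 [0.51627888 0.43145995 0.35248805]
exp bar top ctr [[320. 182.]] ends [[320. 122.]
 [320. 237.]]
brown wrist (583, 191, 57, 81) [275.1 561.8  88.6  49.   87.1] [227.  605.9 108.   59.8  87.1]
brown wrist (70, 156, 54, 169) [734.7 426.9 172.4  48.2  60.8] [787.5 441.4 210.3  58.8  60.8]
brown wrist (222, 108, 128, 152) [546.2 427.6 138.2 107.1  71.9] [557.6 442.2 168.5 130.6  71.9]
brown wrist (348, 29, 98, 103) [431.7 370.2  79.3  78.4 -17.8] [418.  372.2  96.8  95.7 -17.8]
brown wrist (37, 0, 129, 56) [639.4 262.3  94.8  38.8 -17.5] [671.3 240.7 115.6  47.3 -17.5]
exp side [[230. 167.]
 [227. 143.]
 [221. 144.]
 [218. 121.]]
side (186, 183, 38, 27)
side (232, 168, 40, 24)
side (214, 128, 25, 40)
goblet 12.3
oil 2.9
bowl 2.9
```

Request:
apply_moves([
  {"slide":[0,0,0],"rot":[0,0,0]},
  {"slide":[0,0,0],"rot":[0,0,0]},
  {"slide":[0,0,0],"rot":[0,0,0]},
  {"slide":[0,0,0],"rot":[0,0,0]},
  {"slide":[0,0,0],"rot":[0,0,0]},
])

```text
time: 36.43
tool_pos: [0.5166, 0.4317, 0.3535]
orientation: [-0.59, 0.808, 0.001, 0.001]
ft_force: [-0.3, 0.7, -0.2]
opening: 0.503
gripper_force: 0.0
```

```bash
python3 - <<'E'
from meas import *
s=snapshot('side'); T=pose(); w1=snapshot('wrist'); a=cv2.imread('pics/side0.png')[:,:,::-1].copy()
for c in rects(s,(3,120,40),(18,255,255),100,(150,90,300,230)): print('side',cv2.boundingRect(c))
for n,i in (('start',a),('now',s)):
    for c in rects(i,(0,60,25),(16,255,130),150,(290,150,325,205)): print('goblet',n,cv2.boundingRect(c),cv2.contourArea(c))
w0=cv2.imread('pics/w16.png')[:,:,::-1]
for n,i in (('before',w0.copy()),('now',w1)):
    for c in rects(i,(3,120,40),(18,255,255),2000,(200,90,380,290)): print(n,cv2.boundingRect(c))
f=cv2.convexHull(proj('side',[box(0,y).tolist()+[z] for y in (-.05,.05) for z in (.165,.215)]).astype(np.int32)); m=np.zeros(s.shape[:2],np.uint8); cv2.fillConvexPoly(m,f,255); print('flap diff',abs(a.astype(int)-s).max(2)[m>0].mean())
E
```

```text
side (186, 183, 38, 27)
side (232, 168, 40, 24)
side (214, 128, 25, 40)
goblet start (298, 155, 22, 46) 497.0
goblet now (298, 157, 22, 44) 494.5
before (222, 108, 128, 152)
now (222, 108, 128, 151)
flap diff 4.147773279352227
```

```bash
python3 -c "
from rig import robot
print(robot.sign_off())"
```

```text
the job is handed in; nothing more can be done
None
```

Both blanks present are in the offcut box with the flap shut, the push shoe hangs by its handle on the two prongs, and the goblet, bowl and oil bottle look undisturbed in the pictures; I handed the job in after about 37 s of robot time.

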